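Stack the belt idler on its assembly stand

TASK

Put the belt idler together on the assembly stand: lower onto its upright post, in this order from the bottom, the wide flange disc, the toothed pulley, the narrow flange disc and last the black cap, each lying flat on the one below. Lower the parts down the post, do not drop them, and do not shove or knock over the brass weight, the red hex key holder or the marker pen that stand and lie among them.

Things in the scene. Friction and masses are not known exactly. Their poses are not given: they have to be found in the camera images.
- stand: Fixed stand: round dark steel foot, diameter 90 mm, 10 mm high, with a steel post (diameter 14 mm) upright in its centre, straight to 52 mm above the bench, then tapering to a 4 mm tip at 62 mm. Origin: centre of the foot's underside; z up. Undersides of the seated parts above the bench: wide flange 10 mm, pulley 20, narrow flange 36, cap 46 (cap's top at 78).
- wide_flange: Wide flange disc, the widest part: plain aluminium ring, outer diameter 58 mm, 10 mm thick, through bore 22 mm, six small dark screw holes in its faces. Goes on first, on the foot. Lies flat at the start. Origin: centre of its underside, on the bore's axis; z up.
- pulley: Toothed belt pulley: aluminium ring with fine teeth round its rim, outer diameter 51 mm over the teeth (50 mm body), 16 mm high, through bore 22 mm. Goes on second, on the wide flange. Lies flat at the start. Origin: centre of its underside, on the bore's axis; z up.
- narrow_flange: Narrow flange disc: plain steel ring without holes or teeth, outer diameter 44 mm, 10 mm thick, through bore 22 mm. Goes on third, on the pulley. Lies flat at the start. Origin: centre of its underside, on the bore's axis; z up.
- cap: Black plastic cap with a ribbed side and a small steel disc in its closed top: outer diameter 38 mm (39 mm over the ribs), 32 mm high, with a blind bore of 20 mm diameter, 18 mm deep, in its underside that goes over the post's tip. Goes on last, on the narrow flange. Stands bore-down at the start. Origin: centre of its underside; z up.
- weight: Bystander, leave alone: turned brass weight with a neck and knob, diameter 40 mm, 58 mm high. Origin: centre of its underside; z up.
- hex_keys: Bystander, leave alone: red hex key holder, 26 mm (x) x 85 mm (y) x 18 mm high. Origin: centre of its underside; z up.
- marker: Bystander, leave alone: blue and white marker pen lying on the bench, 13 mm thick, 130 mm long along its y. Origin: underside, halfway along; z up.
There are look-alikes about, which are no part of the job. Leave any brown look-alike of the narrow_flange alone. Several things have the shape of the cap; the one meant has the colours described above.

How it is judged:
On the way, in this order (a step that is already met when the one before it is completed fails the run):
1. the wide flange lies flat in its place on the stand, let go (z of wide_flange in the frame of stand between 0.006 and 0.014 m and horizontal distance between wide_flange and stand below 0.008 m and angle between wide_flange's own z axis and vertical below 0.12 rad and contact force between wide_flange and the fingers below 0.05 N), for 0.2 s.
2. the toothed pulley lies flat in its place on the stand, let go (z of pulley in the frame of stand between 0.016 and 0.024 m and horizontal distance between pulley and stand below 0.008 m and angle between pulley's own z axis and vertical below 0.12 rad and contact force between pulley and the fingers below 0.05 N), for 0.2 s.
3. the narrow flange lies flat in its place on the stand, let go (z of narrow_flange in the frame of stand between 0.032 and 0.04 m and horizontal distance between narrow_flange and stand below 0.008 m and angle between narrow_flange's own z axis and vertical below 0.12 rad and contact force between narrow_flange and the fingers below 0.05 N), for 0.2 s.
4. the cap lies flat in its place on the stand, let go (z of cap in the frame of stand between 0.042 and 0.05 m and horizontal distance between cap and stand below 0.008 m and angle between cap's own z axis and vertical below 0.12 rad and contact force between cap and the fingers below 0.05 N), for 0.2 s.
At the end, for the whole second after the job is handed in: All four parts are on the stand's post in the order wide flange, pulley, narrow flange, cap, with undersides 10, 20, 36 and 46 mm above the bench (within 4 mm), centres within 8 mm of the post's axis, tilted less than 7 degrees, released and at rest (all of step 1 and all of step 2 and all of step 3 and all of step 4 and linear speed of each of wide_flange, pulley, narrow_flange, cap below 0.02 m/s and angular speed of each of wide_flange, pulley, narrow_flange, cap below 0.3 rad/s); the robot touches nothing.
It fails at once if a part drops down the post faster than 0.7 m/s instead of being lowered ((horizontal distance between wide_flange and stand below 0.01 m and z of wide_flange in the frame of stand below 0.075 m and linear speed of wide_flange above 0.7 m/s) or (horizontal distance between pulley and stand below 0.01 m and z of pulley in the frame of stand below 0.075 m and linear speed of pulley above 0.7 m/s) or (horizontal distance between narrow_flange and stand below 0.01 m and z of narrow_flange in the frame of stand below 0.075 m and linear speed of narrow_flange above 0.7 m/s) or (horizontal distance between cap and stand below 0.01 m and z of cap in the frame of stand below 0.075 m and linear speed of cap above 0.7 m/s)).
It fails at once if the weight is shifted by more than 25 mm or knocked over (distance of weight from where it was at the start of the episode above 0.025 m or angle between weight's own z axis and vertical above 0.5 rad).
It fails at once if the hex key holder is shifted by more than 25 mm or knocked over (distance of hex_keys from where it was at the start of the episode above 0.025 m or angle between hex_keys's own z axis and vertical above 0.5 rad).
It fails at once if the marker is shifted by more than 25 mm or knocked over (distance of marker from where it was at the start of the episode above 0.025 m or angle between marker's own z axis and vertical above 0.5 rad).
It also fails if it takes over 96 s, if anything falls off the work surface, if the arm or the gripper's body presses on something with over 40 N, if the wrist force passes 120 N, or if a joint passes its speed limit or range.

ROBOT

A 7-joint arm with a two-finger parallel gripper is mounted at the origin on a cart in front of the work surface, level with it; the furniture and walls round the work are solid. World frame = base frame: x ahead of the robot, y to its left, z up, the work surface at z = 0. Lengths are in m, angles in rad, forces in N, time in s.
With the tool pointing down it reaches from about 0.35 to 0.9 m from the base axis. Payload 8.1 kg.
Tool frame: the origin (TCP) lies on the centre line of the jaws, within the pads' length; the fingertips stand arm.tip_extent ahead of it and the grasp point (between the pads) lies 3 mm ahead of it (arm.tip_extent is the distance from the TCP to the fingertips, in m); y points along the fingers, z is the direction in which the jaws open and shut, and the axes are right-handed (so a half turn about y gives the same grasp; the last joint's range is limited). The gripper opens to 92 mm and grips with 3 to 60 N. Pads are 19 mm wide; open, the fingers measure 130 mm over their backs; the gripper's body (75 mm by 190 mm) begins 47 mm behind the grasp point.
Start: joints at [-1.3, 0.434, 0.025, 1.573, -0.012, 1.134, -0.075], TCP at [0.228, 0.582, 0.249] pointing down, gripper open.
Joint ranges: [-2.62, 2.62], [-0.44, 2.09], [-1.27, 1.32], [0.08, 2.57], [-1.32, 4.46], [0.12, 2], [-2.74, 2.74]. Speed limits (rad/s): [2.22, 2.22, 3.01, 3.01, 3.14, 3.14, 3.14].

INTERFACE

Orientations are given as a rotation vector (axis times angle).
In Python, from cell import observe, get_image, sign_off, boxes_of, place_of, arm gives the robot as it stands.
- The arm moves only by the tool arm_command, never from a script. Its argument "plan" is a list of rows, each a list of 2 entries, a list of its own where there are three numbers: the shift along the tool's x, y, z in m, then the turn, a rotation vector about the tool's x, y, z in degrees. In form: [[[tx, ty, tz], [ax, ay, az]], ...]. A call has 1 to 5 rows; each row is the pose to reach, as a shift and turn from the pose commanded when the call began, along the tool's axes at that moment; what a row does not reach only later rows make up. A row lasts 1/10 s, in which the tool goes at most 50 mm and 8.59 degrees, less where a joint would pass 70% of its speed; a pose out of reach is approached as far as the arm can. A call with a gripper value outside its range is refused whole. "fingers" is the closure, from -1 (fully open) to 1 (shut), set as the call begins (left out, the last holds). The fingers move at their own pace and stop on an object; "squeeze" is the grip in N (left out, the last holds). Time passes only in rows, so rows that repeat a pose let the fingers close. It gives the time, the measured TCP pose, the force and the opening at its end, in the units of the state.
- observe(): the state, without advancing time (a new reading comes with each control period).
- get_image(name): name is "scene" or "top" or "wrist"; returns a dict with "color" (384x512x3 uint8, red, green, blue), "camera_matrix" (3x3 intrinsics, pixels), "world_to_cam" (4x4, takes a point from world to camera coordinates); the wrist camera has in their place "mount" (4x4, takes a point from camera to tool coordinates, whose origin is the TCP and whose axes are the tool frame's). Camera axes: x right, y up, looking along -z (the intrinsics and any distortion apply to the point x, -y, -z); pixel columns grow to the right and rows downward; lengths in m; the calibration is good to about 2 mm. The wrist camera is an equidistant fisheye: a pixel r from the principal point sees the ray r / f radians off the axis. A picture is of the moment at which its call begins: read the wrist's pose just before it. There is no depth.
- sign_off(): hands the job in, once; it reports no verdict.
Trained networks look in a picture, given as the dict that the camera call returned (one of the last four; its "shot" number tells which), for a name from the list of things; names that differ only in an ending like _2 or _b are one class to them, and where a whole thing is asked for, a point or a joint stands for the part that bears it (a point fixed in the world has none). Each returns a list of dicts, best first, with "confidence" (0 to 1); they miss things now and then, are a little off and sometimes report something else, mostly with a low value. They report only what shows in the picture. A call takes as long as a camera call. They do not tell look-alikes from the thing itself.
- boxes_of(picture, thing): "point" ([column, row] in pixels, amid what is visible of it).
- place_of(picture, thing): "point" ([column, row] in pixels: a listed point, or the origin of a listed thing).
The state is a dict: "clock": time; "joints": joint angles; "dq": joint speeds; "joint_efforts": joint torques, N m; "position": TCP position; "ee_rot": TCP orientation; "force": force on the tool from outside, world axes, zero at the start; "ft_torque": the same for the moment, N m; "width": opening from 0.0 (shut) to 1.0 (fully open).
Only numpy, scipy, OpenCV 4.12 (cv2) and the standard library are available. Lean on these libraries where they do the work, as an engineer would, in place of code of your own. Each camera call takes 0.05 s, during which the arm holds its last target.

## Working session

There is one attempt and no reset: what is moved stays moved. The work goes in short steps, Python scripts to look and compute and a tool call to move; the robot and the scene stay as the last step left them, time stands still between calls to the robot, and variables do not carry over. Pictures are saved under pics/ and viewed, and the job is handed in when it is done.

Besides the shell and the picture viewer there is one more tool, called by a JSON object that holds its "method" and its "body". arm_command: Moves the arm, as the interface text tells. Its arguments: {"type":"object","properties":{"plan":{"type":"array","items":{"type":"array"}},"fingers":{"type":"number"},"squeeze":{"type":"number"}},"required":["plan"]}

```bash
ls; mkdir -p pics; python3 - <<'E'
from cell import *
import cv2,numpy as np
print(observe()); print([ (k,getattr(arm,k)) for k in dir(arm) if k[0]!='_'])
for n in ["scene","top","wrist"]:
    p=get_image(n); cv2.imwrite(f"pics/{n}0.png",p["color"][:,:,::-1]); print(n,p["camera_matrix"].tolist(),{k:(np.round(v,4).tolist() if k in("world_to_cam","mount") else v) for k,v in p.items() if k not in("color","camera_matrix")})
    for t in ["stand","wide_flange","pulley","narrow_flange","cap","weight","hex_keys","marker"]:
        print(t,[(np.round(d["point"]).tolist(),round(d["confidence"],2)) for d in place_of(p,t)])
E
```

```text
pics
{'clock': 0.0, 'joints': array([-1.29960431,  0.43518892,  0.02498133,  1.57409044, -0.0115899 ,
        1.13399668, -0.07509372]), 'dq': array([ 0.0011066 ,  0.00159846, -0.00081146, -0.00021894,  0.00133352,
       -0.00151366,  0.00118509]), 'joint_efforts': array([-9.82445817e-04, -6.67833281e+01,  9.84540246e-01, -3.14470375e+01,
       -6.05237042e-02,  4.28565522e-02,  1.52457610e-04]), 'position': array([0.22810259, 0.58138051, 0.24796878]), 'ee_rot': array([-1.55235783,  0.29348707, -0.29327356]), 'force': array([ 0.4972598 , -0.06845909, -0.14828091]), 'ft_torque': array([-0.04531428,  0.01718567,  0.05503159]), 'width': 1.0028107375378006}
[('PlanningError', <class 'cell.PlanningError'>), ('tip_extent', 0.022)]
scene [[479.32916396983256, 0.0, 253.3873983500499], [0.0, 479.32916396983256, 200.91479538192175], [0.0, 0.0, 1.0]] {'world_to_cam': [[-0.4961, -0.8683, 0.0032, 0.3888], [0.4042, -0.2276, 0.8859, -0.1986], [-0.7685, 0.4408, 0.4638, -0.6913], [0.0, 0.0, 0.0, 1.0]], 'shot': 1}
stand [([181.0, 252.0], 0.65)]
wide_flange [([181.0, 194.0], 0.81)]
pulley [([264.0, 1
[... 467 characters left out ...]
0.0, 0.0, 0.0, 1.0]], 'shot': 2}
stand [([176.0, 220.0], 0.74)]
wide_flange [([213.0, 136.0], 0.64)]
pulley [([290.0, 153.0], 0.7)]
narrow_flange [([305.0, 196.0], 0.69), ([246.0, 224.0], 0.62)]
cap [([336.0, 251.0], 0.56), ([307.0, 234.0], 0.5)]
weight [([274.0, 184.0], 0.76)]
hex_keys [([206.0, 180.0], 0.64)]
marker [([161.0, 158.0], 0.68)]
wrist [[297.3186396354542, 0.0, 256.1898662620373], [0.0, 297.3186396354542, 189.69545406245336], [0.0, 0.0, 1.0]] {'mount': [[-0.0006, -0.9695, -0.2451, -0.0655], [-0.0, 0.2451, -0.9695, -0.1358], [1.0, -0.0005, -0.0001, -0.0005], [0.0, 0.0, 0.0, 1.0]], 'shot': 3}
stand []
wide_flange []
pulley []
narrow_flange []
cap []
weight []
hex_keys []
marker []
```

View pics/scene0.png

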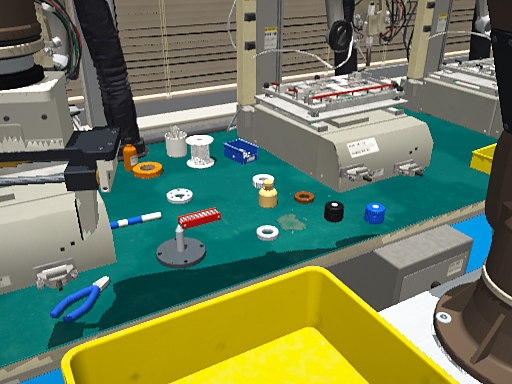

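View pics/top0.png

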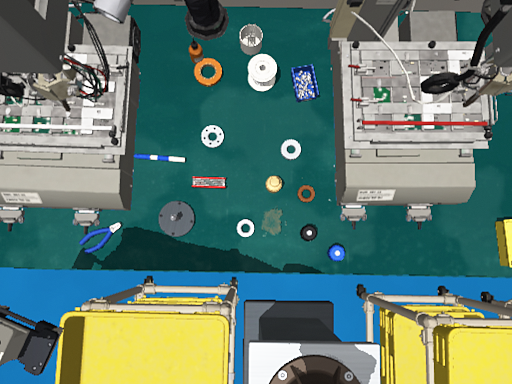

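View pics/wrist0.png

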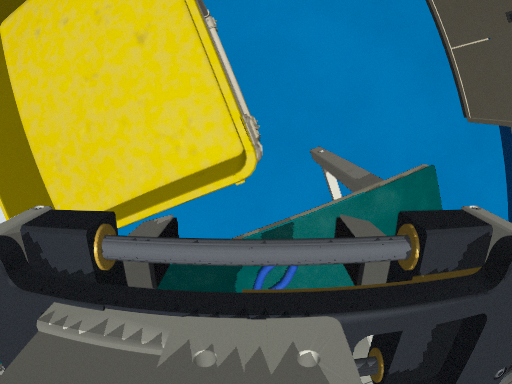

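```bash
cat > h.py <<'E'
from cell import *
import cv2,numpy as np
from scipy.spatial.transform import Rotation as R
from scipy.optimize import least_squares
np.set_printoptions(precision=4,suppress=True)
def ray(p,uv,st=None):
    K=p["camera_matrix"]; x=(uv[0]-K[0,2])/K[0,0]; y=(uv[1]-K[1,2])/K[1,1]
    if "mount" in p:
        r=np.hypot(x,y); s=np.sin(r)/r if r>1e-9 else 1
        d=np.array([x*s,-y*s,-np.cos(r)]); M=p["mount"]
        T=np.eye(4); T[:3,:3]=R.from_rotvec(st["ee_rot"]).as_matrix(); T[:3,3]=st["position"]; C=T@M
    else:
        d=np.array([x,-y,-1.]); C=np.linalg.inv(p["world_to_cam"])
    d=C[:3,:3]@d
    return C[:3,3],d/np.linalg.norm(d)
def proj(p,X,st=None):
    K=p["camera_matrix"]
    if "mount" in p:
        T=np.eye(4); T[:3,:3]=R.from_rotvec(st["ee_rot"]).as_matrix(); T[:3,3]=st["position"]; W=np.linalg.inv(T@p["mount"])
    else: W=p["world_to_cam"]
    c=W[:3,:3]@X+W[:3,3]; v=np.array([c[0],-c[1],-c[2]])
    if "mount" in p:
        r=np.hypot(v[0],v[1]); th=np.arctan2(r,v[2]); v=np.array([v[0]/r*th,v[1]/r*th,1])
    else: v=v/v[2]
    return (K@v)[:2]
def tri(rays):
    A=np.zeros((3,3));b=np.zeros(3)
    for o,d in rays:
        P=np.eye(3)-np.outer(d,d);A+=P;b+=P@o
    X=np.linalg.solve(A,b); return X,[np.linalg.norm((np.eye(3)-np.outer(d,d))@(X-o)) for o,d in rays]
def atz(o,d,z): return o+d*(z-o[2])/d[2]
def tool(st,X):  # world target TCP -> shift in tool axes
    return R.from_rotvec(st["ee_rot"]).as_matrix().T@(np.asarray(X)-st["position"])
def save(p,n,crop=None,s=1):
    im=p["color"][:,:,::-1]
    if crop: im=im[crop[1]:crop[3],crop[0]:crop[2]]
    cv2.imwrite(f"pics/{n}.png",cv2.resize(im,None,fx=s,fy=s,interpolation=cv2.INTER_CUBIC))
E
python3 - <<'E'
from h import *
a=get_image("scene");b=get_image("top")
save(b,"top1",(120,100,360,270),3.3); save(a,"scene1",(100,150,400,290),2.6)
st=observe(); print(R.from_rotvec(st["ee_rot"]).as_matrix())
for t in ["stand","wide_flange","pulley","narrow_flange","cap","weight","hex_keys","marker"]:
    A=place_of(a,t);B=place_of(b,t)
    for i,u in enumerate(A[:2]):
        for j,v in enumerate(B[:2]):
            X,e=tri([ray(a,u["point"]),ray(b,v["point"])]); print(t,i,j,X,"err %.4f"%max(e), "z0 top",atz(*ray(b,v["point"]),0)[:2],np.round(v["point"],1),np.round(u["point"],1))
E
```

```text
[[ 0.9309  0.      0.3652]
 [-0.3652 -0.      0.9309]
 [ 0.     -1.     -0.    ]]
stand 0 0 [ 0.444   0.3423 -0.0008] err 0.0002 z0 top [0.444  0.3424] [178. 219.] [183.6 254.1]
wide_flange 0 0 [0.6537 0.2633 0.0019] err 0.0059 z0 top [0.6514 0.2582] [214.1 139.1] [177.7 197.3]
pulley 0 0 [ 0.6316  0.0607 -0.0046] err 0.0003 z0 top [0.6306 0.0613] [290.5 148.7] [263.  184.8]
narrow_flange 0 0 [0.5113 0.0237 0.0036] err 0.0005 z0 top [0.5115 0.0227] [305.3 195. ] [304.4 198.3]
narrow_flange 0 1 [0.402  0.1491 0.0887] err 0.0349 z0 top [0.428  0.1776] [243.5 226.7] [304.4 198.3]
narrow_flange 1 0 [ 0.5468  0.0483 -0.1027] err 0.0449 z0 top [0.5115 0.0227] [305.3 195. ] [266.2 235.2]
narrow_flange 1 1 [ 0.4273  0.1764 -0.0014] err 0.0015 z0 top [0.428  0.1776] [243.5 226.7] [266.2 235.2]
cap 0 0 [ 0.3937 -0.018   0.0043] err 0.0372 z0 top [ 0.3722 -0.0499] [334.1 250.9] [335.6 217.6]
cap 0 1 [ 0.4122  0.012  -0.0002] err 0.0019 z0 top [0.4111 0.0105] [310.  234.8] [335.6 217.6]
cap 1 0 [ 0.37   -0.0539 -0.0069] err 0.0034 z0 top [ 0.3722 -0.0499] [334.1 250.9] [375.6 221.4]
cap 1 1 [ 0.3845 -0.0181 -0.0015] err 0.0388 z0 top [0.4111 0.0105] [310.  234.8] [375.6 221.4]
weight 0 0 [ 0.5363  0.1029 -0.0034] err 0.0026 z0 top [0.5344 0.101 ] [274.6 185.4] [267.3 204.6]
weight 0 1 [ 0.6297  0.0497 -0.0604] err 0.0012 z0 top [0.6165 0.0569] [292.2 154.1] [267.3 204.6]
hex_keys 0 0 [ 0.5366  0.2743 -0.0092] err 0.0030 z0 top [0.5366 0.276 ] [205.7 183.1] [198.7 226.5]
marker 0 0 [ 0.6024  0.3957 -0.004 ] err 0.0055 z0 top [0.5993 0.3896] [162.  157.9] [126.8 224.3]
```

View pics/top1.png

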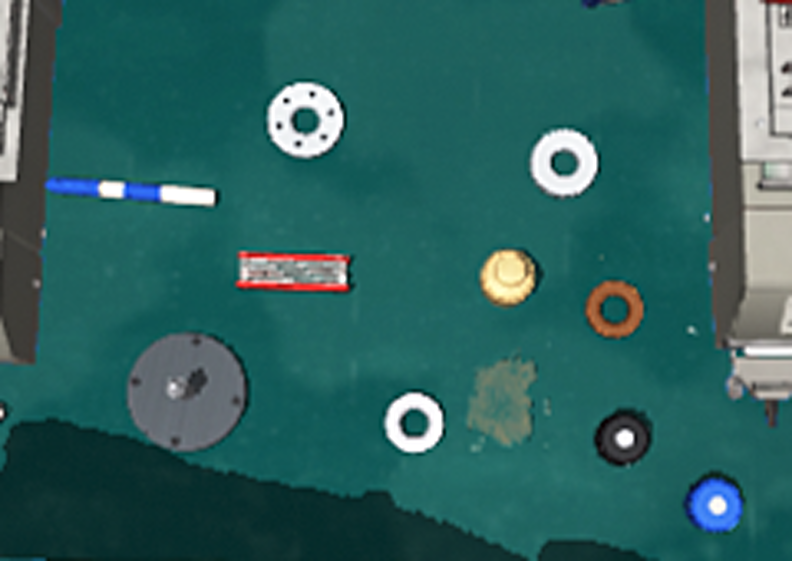

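View pics/scene1.png

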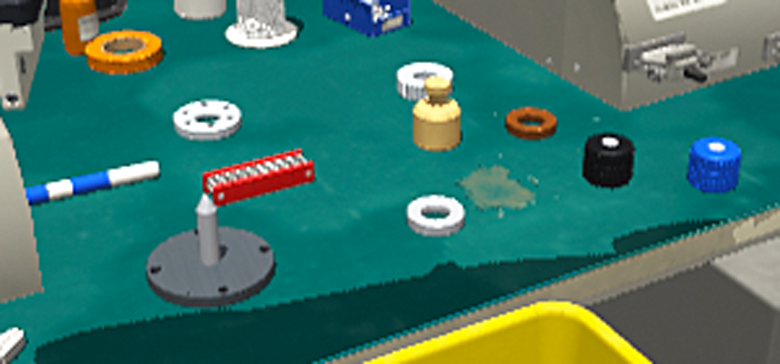

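```bash
python3 - <<'E'
from h import *
b=get_image("top"); im=cv2.resize(b["color"],None,fx=4,fy=4,interpolation=cv2.INTER_CUBIC)
hsv=cv2.cvtColor(im,cv2.COLOR_RGB2HSV)
def blob(mask,c,rad):
    m=np.zeros(mask.shape,np.uint8); cv2.circle(m,(int(c[0]*4),int(c[1]*4)),int(rad*4),255,-1); m&=mask
    cs,_=cv2.findContours(m,cv2.RETR_EXTERNAL,cv2.CHAIN_APPROX_NONE); k=max(cs,key=cv2.contourArea)
    e=cv2.fitEllipse(k); return ((np.array(e[0])+.5)/4-.5, np.array(e[1])/4)
white=((hsv[...,1]<70)&(hsv[...,2]>150)).astype(np.uint8)*255
nongreen=(~((hsv[...,0]>75)&(hsv[...,0]<100)&(hsv[...,1]>110))).astype(np.uint8)*255
for n,c,rad,z,m in [("wide",(212,136),18,.010,white),("pulley",(291,149),18,.016,white),("narrow",(245,228),16,.010,white),("capdisc",(309,232),8,.032,white),("stand",(177,219),24,.010,nongreen),("weight",(274,184),14,.03,nongreen),("hex",(209,182),22,.018,nongreen)]:
    p,ax=blob(m,c,rad); print(n,p,ax,"dia mm",ax/424.8*(1.0144-z)*1000, atz(*ray(b,p),z))
save(b,"st",(150,195,205,245),10)
E
```

```text
wide [211.952  135.7715] [22.3238 22.644 ] dia mm [52.7826 53.5396] [0.6574 0.2631 0.01  ]
pulley [290.4706 148.7525] [19.8975 19.9352] dia mm [46.7646 46.8535] [0.6266 0.063  0.016 ]
narrow [245.0315 227.7395] [17.3374 17.8608] dia mm [40.9928 42.2303] [0.425  0.1736 0.01  ]
capdisc [308.8744 232.4015] [5.0221 5.2667] dia mm [11.6143 12.1799] [0.4157 0.0179 0.032 ]
stand [176.0605 218.3039] [35.6673 36.4604] dia mm [84.332  86.2073] [0.445  0.3456 0.01  ]
weight [273.3082 183.7176] [16.9628 18.2665] dia mm [39.3084 42.3294] [0.534 0.106 0.03 ]
hex [208.3331 181.8896] [13.0069 43.6749] dia mm [ 30.5086 102.4428] [0.537  0.2676 0.018 ]
```

View pics/st.png

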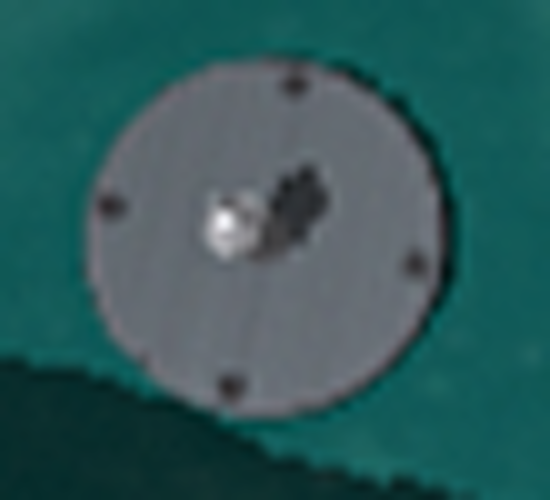

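```bash
python3 - <<'E'
from h import *
a=get_image("scene");b=get_image("top")
save(a,"sl",(0,60,200,290),2.6); save(b,"tl",(0,60,200,260),2.9)
E
```

```text
(no output)
```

View pics/sl.png

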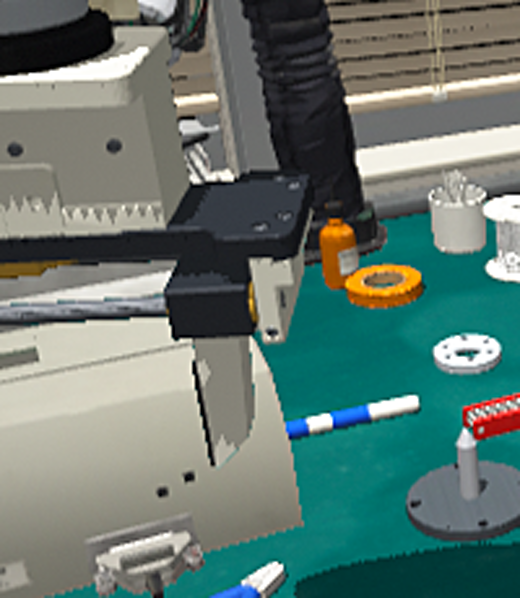

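View pics/tl.png

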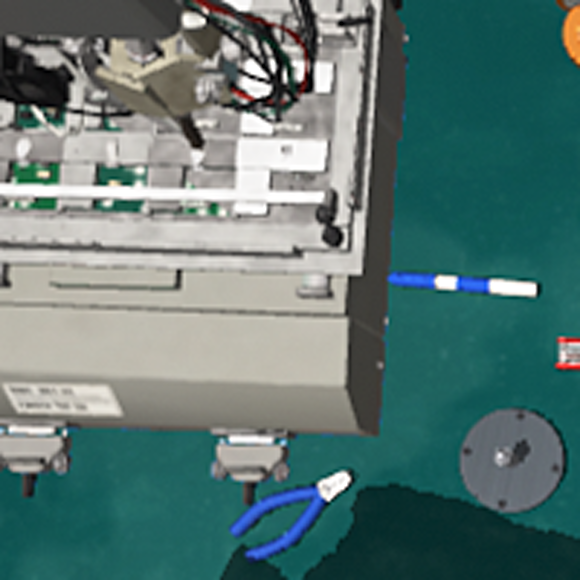

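```bash
cat >> h.py <<'E'
def go(*targets,jaw=20.):
    st=observe(); M=R.from_rotvec(st["ee_rot"]).as_matrix()
    z=np.array([np.cos(np.radians(jaw)),np.sin(np.radians(jaw)),0]); y=np.array([0,0,-1.]); G=np.stack([np.cross(y,z),y,z],1)
    print("clk %.2f pos"%st["clock"],st["position"],"jaw %.1f"%np.degrees(np.arctan2(M[1,2],M[0,2])),"F",st["force"],"w %.3f"%st["width"], "tilt %.2f"%np.degrees(np.arccos(-M[2,1])))
    for t in targets: print(" shift mm",np.round(1000*tool(st,t),1),"turn deg",np.round(np.degrees(R.from_matrix(M.T@G).as_rotvec()),1))
E
python3 -c "
from h import *
go([.38,.36,.25],[.681,.197,.25],[.681,.197,.18])"
```

```text
clk 2.40 pos [0.2282 0.5819 0.2487] jaw 68.6 F [ 0.1013 -0.666   0.1014] w 1.000 tilt 0.00
 shift mm [ 222.3   -1.3 -151.1] turn deg [-0.  48.6 -0. ]
 shift mm [ 562.1   -1.3 -192.9] turn deg [-0.  48.6 -0. ]
 shift mm [ 562.1   68.7 -192.9] turn deg [-0.  48.6 -0. ]
```

{"method": "arm_command", "body": {"plan": [[[0.041, 0, -0.028], [0, 8, 0]], [[0.082, 0, -0.056], [0, 16, 0]], [[0.123, 0, -0.084], [0, 24, 0]], [[0.164, 0, -0.112], [0, 32, 0]], [[0.205, 0, -0.14], [0, 40, 0]]]}}

```text
clock: 2.9
position: [0.3688, 0.3749, 0.249]
ee_rot: [-1.402, 0.839, -0.839]
force: [0.8, 0.7, 0.2]
width: 1.004
```

```bash
python3 -c "
from h import *
go([.681,.197,.25],[.681,.197,.18])"
```

```text
clk 2.90 pos [0.3688 0.3749 0.249 ] jaw 28.3 F [0.804  0.6598 0.2361] w 1.004 tilt 0.04
 shift mm [304.5  -1.  190.8] turn deg [-0.   8.3 -0. ]
 shift mm [304.5  69.  190.7] turn deg [-0.   8.3 -0. ]
```

{"method": "arm_command", "body": {"plan": [[[0.042, 0.005, 0.026], [0, 4, 0]], [[0.084, 0.01, 0.053], [0, 8, 0]], [[0.126, 0.02, 0.08], [0, 8, 0]], [[0.168, 0.03, 0.106], [0, 8, 0]], [[0.21, 0.04, 0.132], [0, 8, 0]]]}}

```text
clock: 3.4
position: [0.5843, 0.2553, 0.2089]
ee_rot: [-1.358, 0.94, -0.94]
force: [0.9, 1.1, 0.5]
width: 0.997
```

{"method": "arm_command", "body": {"plan": [[[0.047, 0.014, 0.012], [0, 0, 0]], [[0.1, 0.03, 0.043], [0, 0, 0]], [[0.117, 0.03, 0.042], [0, 0, 0]], [[0.117, 0.03, 0.042], [0, 0, 0]], [[0.117, 0.03, 0.042], [0, 0, 0]]]}}

```text
clock: 3.9
position: [0.6633, 0.1607, 0.1788]
ee_rot: [-1.358, 0.942, -0.942]
force: [-0.4, 0.7, -0.3]
width: 1.0
```

```bash
python3 -c "
from h import *
go([.681,.197,.18])
st=observe();p=get_image('wrist');save(p,'w1',None,1.5)
for X in ([.6574,.2631,.01],[.537,.268,.018]): print(proj(p,np.array(X),st))
"
```

```text
clk 3.90 pos [0.6633 0.1607 0.1788] jaw 20.5 F [-0.4372  0.6756 -0.3245] w 1.000 tilt 0.03
 shift mm [-27.8  -1.2  29.3] turn deg [ 0.   0.5 -0. ]
[286.5219  84.5308]
[176.757   41.5893]
```

View pics/w1.png

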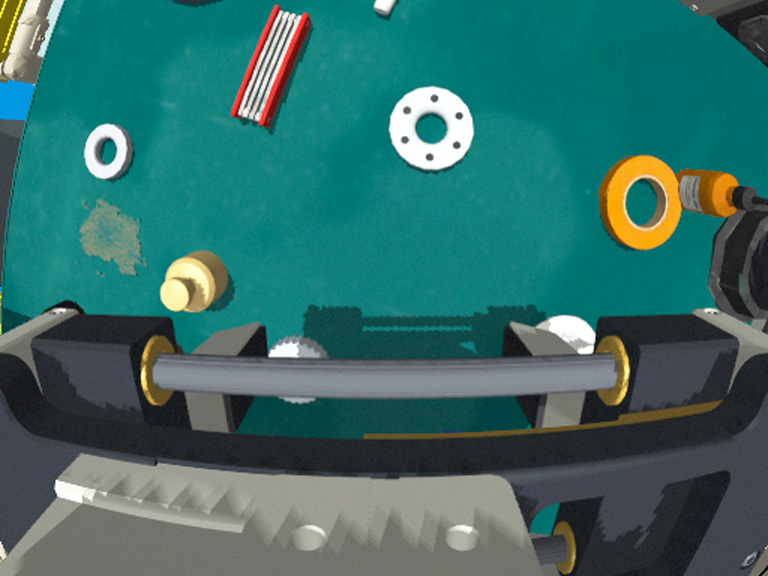

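```bash
cat >> h.py <<'E'
def blobw(p,uv,rad,z,st=None,pred=None):
    im=cv2.resize(p["color"],None,fx=4,fy=4,interpolation=cv2.INTER_CUBIC); hsv=cv2.cvtColor(im,cv2.COLOR_RGB2HSV)
    mask=((hsv[...,1]<80)&(hsv[...,2]>110)) if pred is None else pred(hsv)
    mask=mask.astype(np.uint8)*255
    m=np.zeros(mask.shape,np.uint8); cv2.circle(m,(int(uv[0]*4),int(uv[1]*4)),int(rad*4),255,-1); m&=mask
    cs,_=cv2.findContours(m,cv2.RETR_EXTERNAL,cv2.CHAIN_APPROX_NONE); k=max(cs,key=cv2.contourArea)
    pts=(k[:,0,:]+.5)/4-.5
    W=np.array([atz(*ray(p,q,st),z) for q in pts])[:,:2]
    r=least_squares(lambda v:np.hypot(W[:,0]-v[0],W[:,1]-v[1])-v[2],[*W.mean(0),.025],loss="soft_l1",f_scale=.001)
    return r.x  # x,y,radius in world at plane z
E
python3 -c "
from h import *
st=observe();p=get_image('wrist')
print(blobw(p,(287,85),34,.010,st)); print(blobw(p,(72,101),26,.010,st))
go([.657,.263,.12],[.657,.263,.024])
"
```

```text
[0.6585 0.2629 0.0288]
[0.4268 0.1738 0.0219]
clk 4.00 pos [0.6626 0.1631 0.1792] jaw 20.7 F [-0.2183 -0.5995 -0.0972] w 1.001 tilt 0.06
 shift mm [-95.4  59.3  30. ] turn deg [-0.   0.7 -0.1]
 shift mm [-95.3 155.3  30. ] turn deg [-0.   0.7 -0.1]
```

{"method": "arm_command", "body": {"plan": [[[-0.045, 0.02, 0.014], [0, 0, 0]], [[-0.09, 0.05, 0.03], [0, 0.6, 0]], [[-0.0955, 0.06, 0.0305], [0, 0.6, 0]], [[-0.0955, 0.1, 0.0305], [0, 0.6, 0]], [[-0.0955, 0.1, 0.0305], [0, 0.6, 0]]]}}

```text
clock: 4.5
position: [0.6537, 0.263, 0.0743]
ee_rot: [-1.362, 0.951, -0.943]
force: [-0.4, 0.1, -0.5]
width: 1.001
```

```bash
python3 -c "
from h import *
go([.658,.263,.024])
"
```

```text
clk 4.50 pos [0.6537 0.263  0.0743] jaw 20.2 F [-0.427   0.0829 -0.5303] w 1.001 tilt 0.49
 shift mm [ 1.5 50.3  4.5] turn deg [ 0.5  0.2 -0. ]
```

{"method": "arm_command", "body": {"plan": [[[0, 0.025, 0], [0, 0, 0]], [[0, 0.04, 0], [0, 0, 0]], [[0, 0.04, 0], [0, 0, 0]], [[0, 0.04, 0], [0, 0, 0]]]}}

```text
clock: 4.9
position: [0.6584, 0.2616, 0.0401]
ee_rot: [-1.354, 0.948, -0.949]
force: [0.2, 0.4, 0.4]
width: 1.002
```

```bash
python3 -c "
from h import *
go([.658,.263,.024])
"
```

```text
clk 4.90 pos [0.6584 0.2616 0.0401] jaw 20.0 F [0.1717 0.3615 0.3887] w 1.002 tilt 0.03
 shift mm [-1.4 16.1  0.1] turn deg [-0. -0. -0.]
```

{"method": "arm_command", "body": {"plan": [[[-0.0013, 0.016, 0], [0, 0, 0]], [[-0.0013, 0.016, 0], [0, 0, 0]], [[-0.0013, 0.016, 0], [0, 0, 0]]]}}

```text
clock: 5.2
position: [0.6576, 0.2629, 0.0232]
ee_rot: [-1.354, 0.949, -0.948]
force: [-0.0, 0.3, -0.8]
width: 0.998
```

{"method": "arm_command", "body": {"plan": [[[0, 0, 0], [0, 0, 0]], [[0, 0, 0], [0, 0, 0]], [[0, 0, 0], [0, 0, 0]], [[0, 0, 0], [0, 0, 0]], [[0, 0, 0], [0, 0, 0]]], "fingers": 1, "squeeze": 25}}

```text
clock: 5.7
position: [0.6577, 0.2629, 0.0232]
ee_rot: [-1.354, 0.949, -0.949]
force: [-0.1, 0.5, -0.0]
width: 0.616
```

{"method": "arm_command", "body": {"plan": [[[0, 0, 0], [0, 0, 0]], [[0, 0, 0], [0, 0, 0]], [[0, 0, 0], [0, 0, 0]]]}}

```text
clock: 6.0
position: [0.6577, 0.2629, 0.0231]
ee_rot: [-1.354, 0.949, -0.949]
force: [-0.5, 0.9, 0.4]
width: 0.595
```

```bash
python3 -c "
from h import *
go([.658,.263,.12],[.445,.345,.12])
print(observe()['ft_torque'])
"
```

```text
clk 6.00 pos [0.6577 0.2629 0.0231] jaw 20.0 F [-0.4974  0.9457  0.3982] w 0.595 tilt 0.01
 shift mm [ -0.  -96.9   0.3] turn deg [-0. -0. -0.]
 shift mm [-149.8  -96.9 -171.9] turn deg [-0. -0. -0.]
[-0.0406  0.0481 -0.0544]
```

{"method": "arm_command", "body": {"plan": [[[0, -0.02, 0], [0, 0, 0]], [[0, -0.06, 0], [0, 0, 0]], [[0, -0.097, 0], [0, 0, 0]], [[0, -0.097, 0], [0, 0, 0]]]}}

```text
clock: 6.4
position: [0.6609, 0.2637, 0.126]
ee_rot: [-1.346, 0.944, -0.952]
force: [0.7, -0.3, -0.8]
width: 0.593
```

```bash
python3 -c "
from h import *
go([.445,.345,.12])
p=get_image('scene');save(p,'s2',(110,90,310,270),4);save(get_image('wrist'),'w2',None,1.5)
"
```

```text
clk 6.40 pos [0.6609 0.2637 0.126 ] jaw 20.0 F [ 0.7446 -0.2764 -0.8363] w 0.593 tilt 0.52
 shift mm [-150.1    4.5 -175.2] turn deg [-0.5 -0.  -0. ]
```

View pics/s2.png

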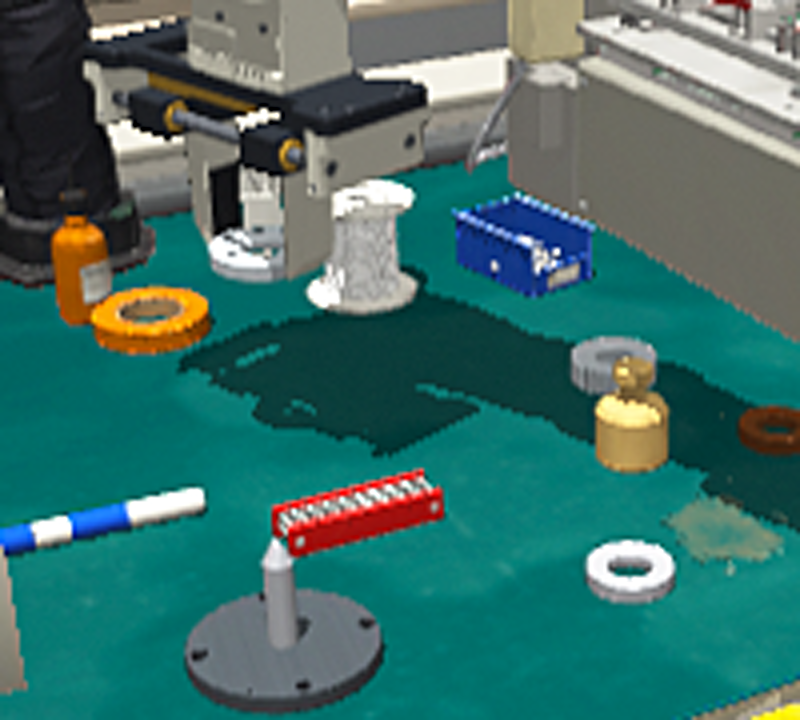

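View pics/w2.png

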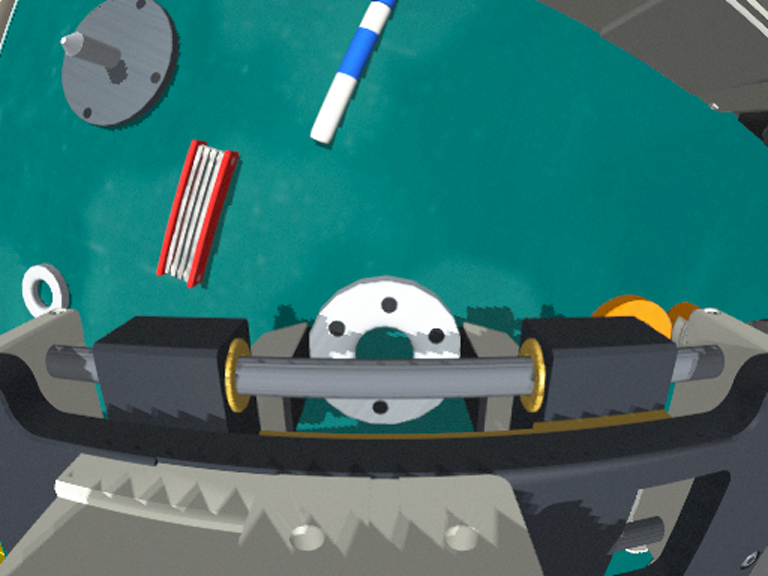

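```bash
cat >> h.py <<'E'
def held(p,ty,Rr,rowmax,rowmin=0,pred=None,c0=(256,235),half=75):
    """circle (radius Rr) of held part at tool y=ty, from outer contour points with row<rowmax"""
    im=cv2.resize(p["color"],None,fx=4,fy=4,interpolation=cv2.INTER_CUBIC); hsv=cv2.cvtColor(im,cv2.COLOR_RGB2HSV)
    g=(hsv[...,0]>75)&(hsv[...,0]<102)&(hsv[...,1]>90)
    mask=(~g if pred is None else pred(hsv)).astype(np.uint8)
    I=dict(position=np.zeros(3),ee_rot=np.zeros(3)); pts=[]
    # first non-bench pixel in each column coming down
    for u in np.arange(c0[0]-half,c0[0]+half+.1,.5):
        col=mask[int(rowmin*4):int(rowmax*4),int(u*4)]; k=np.flatnonzero(col)
        if len(k) and k[0]>0 and col[k[0]:k[0]+12].all(): pts.append((u,rowmin+(k[0]+.5)/4-.5))
    W=[]
    for q in pts:
        o,d=ray(p,q,I); X=o+d*(ty-o[1])/d[1]; W.append(X[[0,2]])
    W=np.array(W)
    r=least_squares(lambda v:np.hypot(W[:,0]-v[0],W[:,1]-v[1])-Rr,[0,0],loss="soft_l1",f_scale=.0005)
    return r.x,len(W),np.sort(np.abs(r.fun))[len(W)//2]
E
python3 -c "
from h import *
p=get_image('wrist')
for half in (35,30,22): print(held(p,.0131,.029,228,175,half=half))
go([.469,.279,.12],[.445,.345,.12])
"
```

```text
(array([-0.0016, -0.0001]), 141, np.float64(0.00015249792039274263))
(array([-0.0016, -0.0001]), 121, np.float64(0.00012868383305939673))
(array([-0.0017, -0.0001]), 89, np.float64(8.25918995363932e-05))
clk 6.55 pos [0.6572 0.2628 0.1196] jaw 20.0 F [-0.3743  0.8053 -0.8755] w 0.598 tilt 0.04
 shift mm [ -79.5   -0.3 -171.3] turn deg [ 0. -0. -0.]
 shift mm [-149.8   -0.3 -171.3] turn deg [ 0. -0. -0.]
```

{"method": "arm_command", "body": {"plan": [[[-0.015, 0, -0.034], [0, 0, 0]], [[-0.035, 0, -0.076], [0, 0, 0]], [[-0.055, 0, -0.118], [0, 0, 0]], [[-0.073, 0, -0.157], [0, 0, 0]], [[-0.08, 0, -0.171], [0, 0, 0]]]}}

```text
clock: 7.05
position: [0.4638, 0.2796, 0.1183]
ee_rot: [-1.361, 0.95, -0.944]
force: [0.7, 1.0, -1.4]
width: 0.597
```

{"method": "arm_command", "body": {"plan": [[[0, 0, 0], [0, 0, 0]], [[0, 0, 0], [0, 0, 0]]]}}

```text
clock: 7.25
position: [0.4697, 0.2795, 0.1195]
ee_rot: [-1.355, 0.948, -0.949]
force: [0.1, 0.2, -0.2]
width: 0.595
```

```bash
python3 -c "
from h import *
st=observe();p=get_image('wrist');save(p,'w3',None,1.5)
go([.445,.345,.12])
print(proj(p,np.array([.445,.345,.01]),st),proj(p,np.array([.445,.345,.062]),st))
ng=lambda h:~((h[...,0]>75)&(h[...,0]<102)&(h[...,1]>90))
print(blobw(p,proj(p,np.array([.445,.345,.01]),st),85,.010,st,ng))
"
```

```text
clk 7.30 pos [0.4705 0.2793 0.1196] jaw 19.9 F [ 0.4434 -0.3208 -0.3581] w 0.591 tilt 0.04
 shift mm [-70.5  -0.5  -1.6] turn deg [ 0.  -0.1  0. ]
[255.6224 110.0827] [255.3928 108.5308]
[0.4466 0.3463 0.0442]
```

View pics/w3.png

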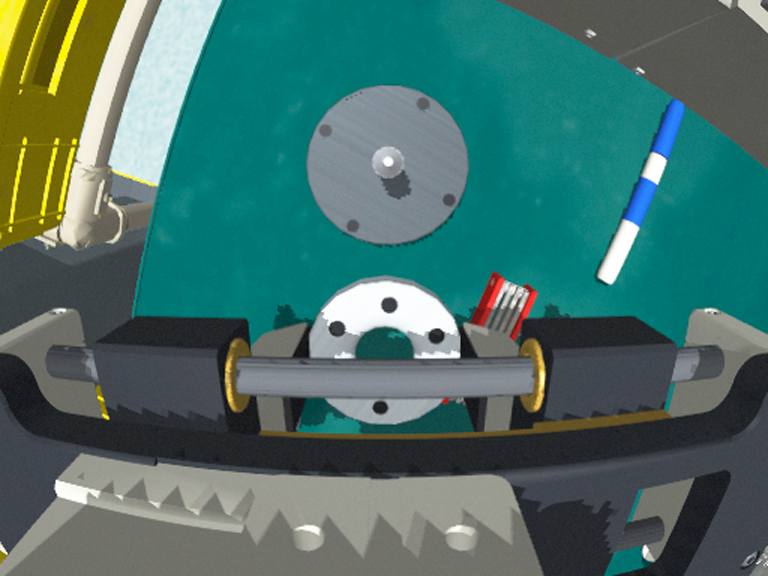

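```bash
python3 -c "
from h import *
go([.447,.3451,.12],[.447,.3451,.08],[.447,.3451,.034])
"
```

```text
clk 7.30 pos [0.4705 0.2793 0.1196] jaw 19.9 F [ 0.4434 -0.3208 -0.3581] w 0.591 tilt 0.04
 shift mm [-69.9  -0.5   0.4] turn deg [ 0.  -0.1  0. ]
 shift mm [-69.9  39.5   0.4] turn deg [ 0.  -0.1  0. ]
 shift mm [-70.   85.5   0.4] turn deg [ 0.  -0.1  0. ]
```

{"method": "arm_command", "body": {"plan": [[[-0.035, 0, 0], [0, 0, 0]], [[-0.07, 0, 0.0003], [0, 0, 0]], [[-0.07, 0, 0.0003], [0, 0, 0]], [[-0.07, 0.01, 0.0003], [0, 0, 0]], [[-0.07, 0.015, 0.0003], [0, 0, 0]]]}}

```text
clock: 7.8
position: [0.4469, 0.344, 0.1037]
ee_rot: [-1.355, 0.95, -0.951]
force: [0.2, -0.6, -1.0]
width: 0.596
```

```bash
python3 -c "
from h import *
go([.447,.3451,.08],[.447,.3451,.034])
p=get_image('wrist');save(p,'w4',None,1.5)
save(get_image('scene'),'s4',(110,150,260,290),4)
"
```

```text
clk 7.80 pos [0.4469 0.344  0.1037] jaw 19.9 F [ 0.2345 -0.5583 -1.0415] w 0.596 tilt 0.09
 shift mm [-1.  23.7  0.5] turn deg [ 0.  -0.1  0.1]
 shift mm [-1.1 69.7  0.5] turn deg [ 0.  -0.1  0.1]
```

View pics/s4.png

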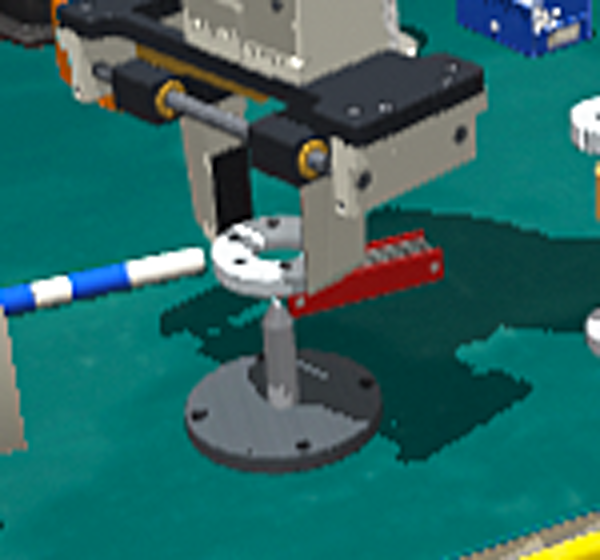

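View pics/w4.png

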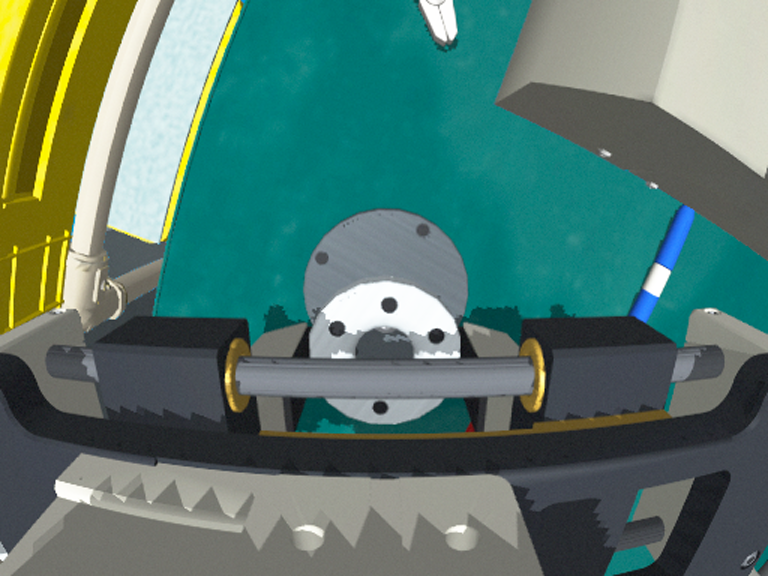

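{"method": "arm_command", "body": {"plan": [[[0, 0.02, 0.0003], [0, 0, 0]], [[-0.0003, 0.04, 0.0003], [0, 0, 0]], [[-0.0003, 0.055, 0.0003], [0, 0, 0]], [[-0.0003, 0.062, 0.0003], [0, 0, 0]], [[-0.0003, 0.065, 0.0003], [0, 0, 0]]]}}

```text
clock: 8.4
position: [0.4465, 0.345, 0.0396]
ee_rot: [-1.355, 0.95, -0.95]
force: [-0.3, -0.4, -1.0]
width: 0.597
```

{"method": "arm_command", "body": {"plan": [[[0, 0.002, 0], [0, 0, 0]], [[0, 0.004, 0], [0, 0, 0]], [[0, 0.0048, 0], [0, 0, 0]], [[0, 0.0048, 0], [0, 0, 0]]]}}

```text
clock: 8.8
position: [0.4463, 0.3461, 0.0356]
ee_rot: [-1.354, 0.948, -0.949]
force: [-0.1, 0.6, -0.1]
width: 0.593
```

```bash
python3 -c "
from h import *
go([.447,.3451,.0335])
"
```

```text
clk 8.80 pos [0.4463 0.3461 0.0356] jaw 20.0 F [-0.1095  0.6033 -0.1367] w 0.593 tilt 0.03
 shift mm [1.2 2.1 0.3] turn deg [-0. -0. -0.]
```

{"method": "arm_command", "body": {"plan": [[[0.0005, 0.001, 0], [0, 0, 0]], [[0.001, 0.002, 0], [0, 0, 0]], [[0.001, 0.002, 0], [0, 0, 0]]]}}

```text
clock: 9.1
position: [0.4465, 0.3449, 0.0333]
ee_rot: [-1.354, 0.949, -0.949]
force: [-0.0, 0.5, -1.0]
width: 0.596
```

```bash
python3 -c "
from h import *
go([.447,.3451,.0335])
save(get_image('scene'),'s5',(110,150,260,290),4)
"
```

```text
clk 9.10 pos [0.4465 0.3449 0.0333] jaw 20.0 F [-0.0121  0.4608 -0.9829] w 0.596 tilt 0.00
 shift mm [-0.1 -0.2  0.5] turn deg [ 0. -0.  0.]
```

View pics/s5.png

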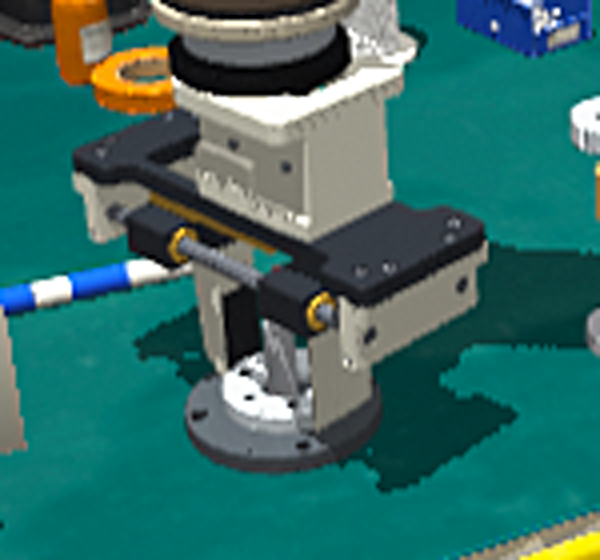

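{"method": "arm_command", "body": {"plan": [[[0, 0, 0], [0, 0, 0]], [[0, 0, 0], [0, 0, 0]], [[0, 0, 0], [0, 0, 0]], [[0, 0, 0], [0, 0, 0]]], "fingers": -0.7}}

```text
clock: 9.55
position: [0.4465, 0.345, 0.0334]
ee_rot: [-1.354, 0.949, -0.949]
force: [-0.2, -0.2, 0.3]
width: 0.84
```

{"method": "arm_command", "body": {"plan": [[[0, -0.03, 0], [0, 0, 0]], [[0, -0.08, 0], [0, 0, 0]], [[0.03, -0.1, 0], [0, 0, 0]], [[0.07, -0.1, 0], [0, 0, 0]], [[0.07, -0.1, 0], [0, 0, 0]]]}}

```text
clock: 10.05
position: [0.473, 0.2736, 0.1346]
ee_rot: [-1.351, 0.951, -0.956]
force: [0.7, -0.1, 1.1]
width: 0.847
```

```bash
python3 -c "
from h import *
st=observe();p=get_image('wrist');save(p,'w6',None,1.5)
go([.6266,.063,.13])
print(blobw(p,proj(p,np.array([.4465,.3466,.02]),st),62,.020,st))
"
```

```text
clk 10.10 pos [0.4717 0.2763 0.134 ] jaw 19.7 F [ 0.0139  0.575  -0.321 ] w 0.850 tilt 0.07
 shift mm [253.    4.2  73.9] turn deg [-0.1 -0.3  0. ]
[0.446  0.3466 0.0424]
```

View pics/w6.png

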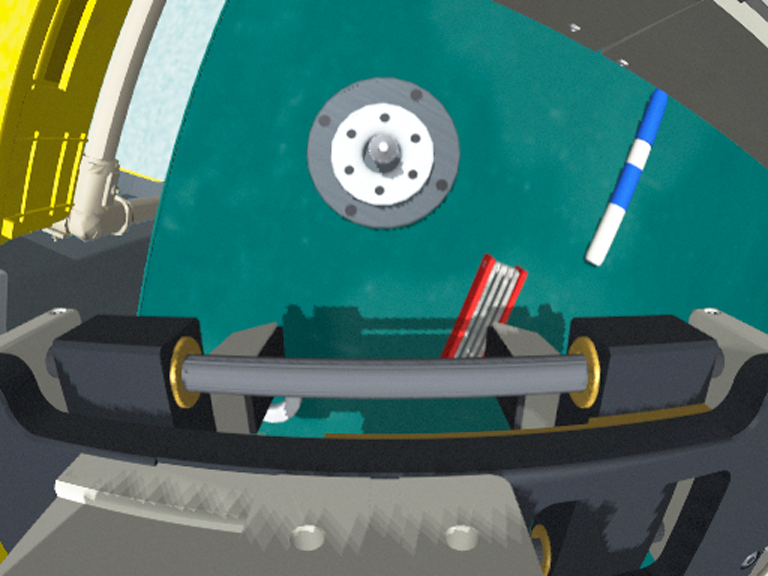

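{"method": "arm_command", "body": {"plan": [[[0.03, 0, 0.009], [0, 0, 0]], [[0.075, 0, 0.022], [0, 0, 0]], [[0.122, 0, 0.036], [0, 0, 0]], [[0.169, 0, 0.05], [0, 0, 0]], [[0.216, 0, 0.063], [0, 0, 0]]]}}

```text
clock: 10.6
position: [0.6043, 0.0974, 0.1329]
ee_rot: [-1.355, 0.948, -0.947]
force: [0.7, 0.2, 0.5]
width: 0.848
```

{"method": "arm_command", "body": {"plan": [[[0.033, 0, 0.01], [0, 0, 0]], [[0.036, 0, 0.011], [0, 0, 0]], [[0.036, 0, 0.011], [0, 0, 0]], [[0.036, 0, 0.011], [0, 0, 0]]]}}

```text
clock: 11.0
position: [0.6253, 0.0697, 0.1328]
ee_rot: [-1.355, 0.949, -0.946]
force: [0.2, 1.0, 0.5]
width: 0.85
```

```bash
python3 -c "
from h import *
st=observe();p=get_image('wrist');save(p,'w7',None,1.5)
go([.6278,.063,.08],[.6278,.063,.0235])
"
```

```text
clk 11.05 pos [0.6252 0.0699 0.1329] jaw 20.1 F [-0.5852  0.6586  0.7671] w 0.850 tilt 0.09
 shift mm [ 7.5 52.9  0.1] turn deg [ 0.   0.1 -0.1]
 shift mm [  7.6 109.4   0.1] turn deg [ 0.   0.1 -0.1]
```

View pics/w7.png

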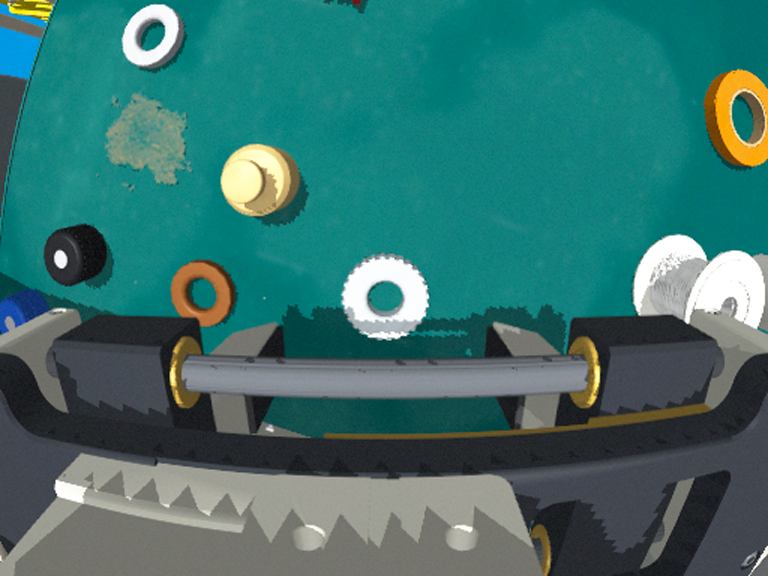

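```bash
python3 -c "
from h import *
st=observe();p=get_image('wrist')
ng=lambda h:~((h[...,0]>75)&(h[...,0]<105)&(h[...,1]>85))
print(blobw(p,(256.5,196),30,.016,st,ng),blobw(p,(256.5,196),30,.016,st))
print(proj(p,np.array([.6278,.063,.016]),st),proj(p,np.array([.4165,.018,.032]),st), proj(p,np.array([.4268,.1738,.01]),st))
go([.6278,.063,.0235])
"
```

```text
[0.6272 0.0639 0.0257] [0.6272 0.0639 0.0256]
[256.5861 199.4296] [ 40.2336 172.2997] [99.7934 22.0467]
clk 11.10 pos [0.6253 0.0699 0.133 ] jaw 20.1 F [-0.4966  0.2162 -1.0708] w 0.852 tilt 0.08
 shift mm [  7.5 109.5   0. ] turn deg [ 0.   0.1 -0.1]
```

{"method": "arm_command", "body": {"plan": [[[0.006, 0.02, 0], [0, 0, 0]], [[0.006, 0.06, 0], [0, 0, 0]], [[0.006, 0.09, 0], [0, 0, 0]], [[0.006, 0.105, 0], [0, 0, 0]], [[0.006, 0.109, 0], [0, 0, 0]]]}}

```text
clock: 11.6
position: [0.6268, 0.063, 0.0228]
ee_rot: [-1.356, 0.95, -0.946]
force: [0.2, -0.3, 0.2]
width: 0.851
```

{"method": "arm_command", "body": {"plan": [[[0, 0, 0], [0, 0, 0]], [[0, 0, 0], [0, 0, 0]]]}}

```text
clock: 11.8
position: [0.6292, 0.0623, 0.0258]
ee_rot: [-1.353, 0.947, -0.949]
force: [-0.1, 0.7, 0.1]
width: 0.848
```

```bash
python3 -c "
from h import *
go([.6272,.0639,.0235])
"
```

```text
clk 11.80 pos [0.6292 0.0623 0.0258] jaw 20.0 F [-0.0847  0.6989  0.1467] w 0.848 tilt 0.13
 shift mm [-2.2  2.3 -1.3] turn deg [-0.1 -0.   0. ]
```

{"method": "arm_command", "body": {"plan": [[[-0.0015, 0.001, -0.0005], [0, 0, 0]], [[-0.0015, 0.001, -0.0005], [0, 0, 0]]]}}

```text
clock: 12.0
position: [0.6276, 0.0637, 0.0242]
ee_rot: [-1.353, 0.948, -0.949]
force: [-0.0, 0.2, -0.4]
width: 0.849
```

{"method": "arm_command", "body": {"plan": [[[0, 0, 0], [0, 0, 0]], [[0, 0, 0], [0, 0, 0]], [[0, 0, 0], [0, 0, 0]], [[0, 0, 0], [0, 0, 0]], [[0, 0, 0], [0, 0, 0]]], "fingers": 1}}

```text
clock: 12.5
position: [0.6272, 0.0632, 0.0233]
ee_rot: [-1.354, 0.949, -0.949]
force: [-0.2, -0.6, 0.3]
width: 0.519
```

```bash
python3 -c "
from h import *
go([.6272,.0639,.13])
"
```

```text
clk 12.50 pos [0.6272 0.0632 0.0233] jaw 20.0 F [-0.2268 -0.602   0.2612] w 0.519 tilt 0.00
 shift mm [  -0.7 -106.7    0.2] turn deg [-0. -0. -0.]
```

{"method": "arm_command", "body": {"plan": [[[0, -0.02, 0], [0, 0, 0]], [[0, -0.06, 0], [0, 0, 0]], [[0, -0.1, 0], [0, 0, 0]], [[0, -0.107, 0], [0, 0, 0]], [[0, -0.107, 0], [0, 0, 0]]]}}

```text
clock: 13.0
position: [0.6281, 0.0633, 0.1318]
ee_rot: [-1.352, 0.947, -0.95]
force: [-0.7, 0.6, -1.3]
width: 0.524
```

{"method": "arm_command", "body": {"plan": [[[0, 0, 0], [0, 0, 0]]]}}

```text
clock: 13.1
position: [0.6264, 0.0633, 0.1292]
ee_rot: [-1.355, 0.95, -0.948]
force: [-0.5, -0.2, -1.1]
width: 0.518
```

```bash
python3 -c "
from h import *
p=get_image('wrist');save(p,'w8',None,1.5)
for half in (30,22): print(held(p,.0073,.0255,228,150,half=half))
go([.47,.2805,.13])
"
```

```text
(array([-0.0024,  0.0001]), 121, np.float64(0.00037653199176207464))
(array([-0.0025, -0.    ]), 89, np.float64(0.0004162925989965732))
clk 13.15 pos [0.6261 0.0633 0.1287] jaw 20.0 F [-0.7858  0.4278 -0.2401] w 0.526 tilt 0.15
 shift mm [-257.5   -1.   -72.4] turn deg [ 0.1 -0.  -0. ]
```

View pics/w8.png

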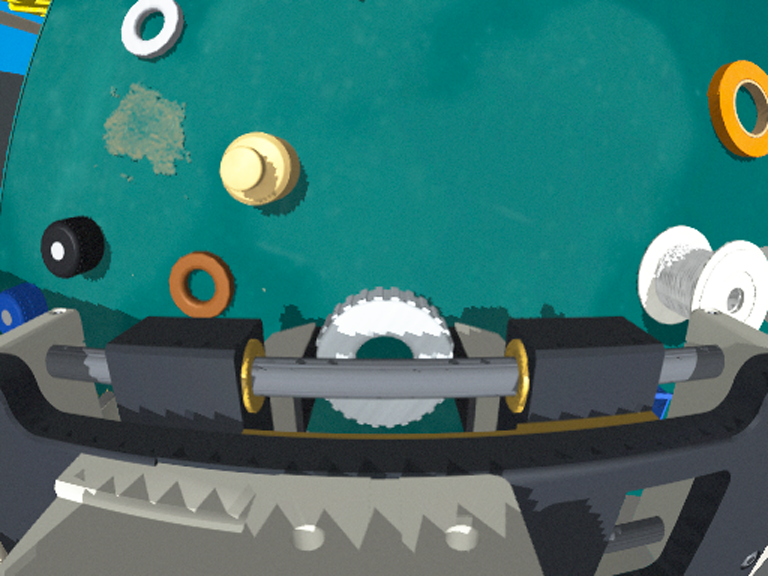

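{"method": "arm_command", "body": {"plan": [[[-0.03, 0, -0.007], [0, 0, 0]], [[-0.076, 0, -0.017], [0, 0, 0]], [[-0.124, 0, -0.028], [0, 0, 0]], [[-0.172, 0, -0.038], [0, 0, 0]], [[-0.22, 0, -0.049], [0, 0, 0]]]}}

```text
clock: 13.65
position: [0.504, 0.2542, 0.1287]
ee_rot: [-1.357, 0.95, -0.948]
force: [0.0, 0.2, -0.9]
width: 0.525
```

{"method": "arm_command", "body": {"plan": [[[-0.047, 0, -0.011], [0, 0, 0]], [[-0.09, 0, -0.02], [0, 0, 0]], [[-0.106, 0, -0.0235], [0, 0, 0]], [[-0.106, 0, -0.0235], [0, 0, 0]], [[-0.106, 0, -0.0235], [0, 0, 0]]]}}

```text
clock: 14.15
position: [0.4478, 0.3436, 0.1293]
ee_rot: [-1.356, 0.949, -0.95]
force: [0.6, -0.9, -0.9]
width: 0.52
```

```bash
python3 -c "
from h import *
go([.447,.3452,.1],[.447,.3452,.044])
"
```

```text
clk 14.15 pos [0.4478 0.3436 0.1293] jaw 20.0 F [ 0.6075 -0.9015 -0.9436] w 0.520 tilt 0.12
 shift mm [-1.8 29.3 -0.2] turn deg [ 0.1 -0.   0.1]
 shift mm [-1.9 85.3 -0.1] turn deg [ 0.1 -0.   0.1]
```

{"method": "arm_command", "body": {"plan": [[[-0.001, 0.012, 0], [0, 0, 0]], [[-0.001, 0.02, 0], [0, 0, 0]], [[-0.001, 0.02, 0], [0, 0, 0]]]}}

```text
clock: 14.45
position: [0.4471, 0.344, 0.1085]
ee_rot: [-1.357, 0.951, -0.95]
force: [-0.3, 0.8, -1.6]
width: 0.525
```

```bash
python3 -c "
from h import *
go([.447,.3452,.1],[.447,.3452,.044])
save(get_image('scene'),'s9',(110,150,260,290),4)
"
```

```text
clk 14.45 pos [0.4471 0.344  0.1085] jaw 19.9 F [-0.2715  0.7914 -1.63  ] w 0.525 tilt 0.18
 shift mm [-1.2  8.5  0.3] turn deg [ 0.2 -0.1  0.1]
 shift mm [-1.3 64.5  0.5] turn deg [ 0.2 -0.1  0.1]
```

View pics/s9.png

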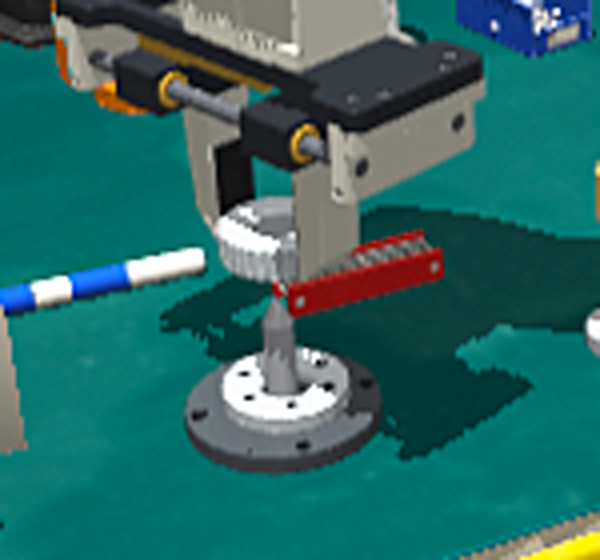

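{"method": "arm_command", "body": {"plan": [[[-0.0005, 0.02, 0.0003], [0, 0, 0]], [[-0.0008, 0.04, 0.0003], [0, 0, 0]], [[-0.0008, 0.055, 0.0003], [0, 0, 0]], [[-0.0008, 0.062, 0.0003], [0, 0, 0]], [[-0.0008, 0.062, 0.0003], [0, 0, 0]]]}}

```text
clock: 15.0
position: [0.4472, 0.346, 0.0477]
ee_rot: [-1.355, 0.949, -0.949]
force: [-0.5, 0.2, -0.6]
width: 0.525
```

```bash
python3 -c "
from h import *
go([.447,.3452,.044])
"
```

```text
clk 15.00 pos [0.4472 0.346  0.0477] jaw 19.9 F [-0.5356  0.1874 -0.6103] w 0.525 tilt 0.08
 shift mm [ 0.7  3.7 -0.5] turn deg [ 0.1 -0.1  0. ]
```

{"method": "arm_command", "body": {"plan": [[[0.0005, 0.0015, 0], [0, 0, 0]], [[0.0005, 0.003, 0], [0, 0, 0]], [[0.0005, 0.0038, 0], [0, 0, 0]], [[0.0005, 0.0038, 0], [0, 0, 0]]]}}

```text
clock: 15.4
position: [0.4476, 0.3463, 0.0448]
ee_rot: [-1.354, 0.948, -0.949]
force: [0.1, 0.8, -0.5]
width: 0.523
```

```bash
python3 -c "
from h import *
go([.447,.3452,.0435])
save(get_image('scene'),'s10',(110,150,260,290),4)
"
```

```text
clk 15.40 pos [0.4476 0.3463 0.0448] jaw 20.0 F [ 0.0996  0.8303 -0.4767] w 0.523 tilt 0.03
 shift mm [ 0.8  1.3 -0.9] turn deg [-0. -0. -0.]
```

View pics/s10.png

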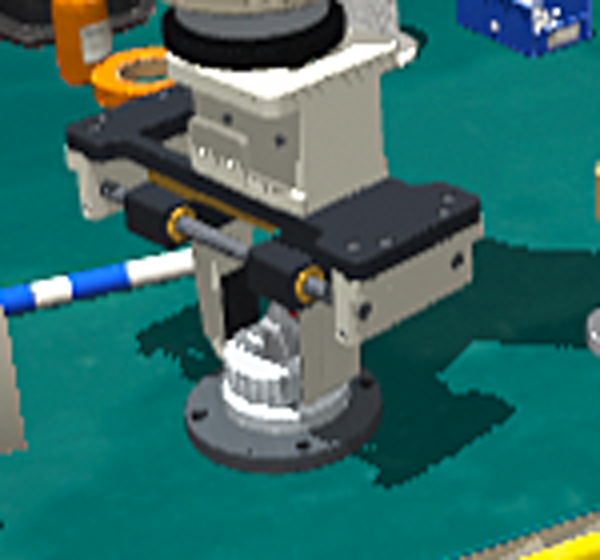

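Down 1.3 mm more, then release.

{"method": "arm_command", "body": {"plan": [[[0.0005, 0.0007, -0.0004], [0, 0, 0]], [[0.0005, 0.0013, -0.0004], [0, 0, 0]], [[0.0005, 0.0013, -0.0004], [0, 0, 0]]]}}

```text
clock: 15.75
position: [0.4473, 0.3455, 0.0433]
ee_rot: [-1.354, 0.949, -0.949]
force: [-0.8, 0.2, 0.9]
width: 0.522
```

{"method": "arm_command", "body": {"plan": [[[0, 0, 0], [0, 0, 0]], [[0, 0, 0], [0, 0, 0]], [[0, 0, 0], [0, 0, 0]], [[0, 0, 0], [0, 0, 0]]], "fingers": -0.6}}

```text
clock: 16.15
position: [0.4473, 0.3456, 0.0432]
ee_rot: [-1.354, 0.949, -0.949]
force: [-0.7, -0.2, 0.6]
width: 0.787
```

{"method": "arm_command", "body": {"plan": [[[0, -0.03, 0], [0, 0, 0]], [[0, -0.075, 0], [0, 0, 0]], [[0.03, -0.09, 0], [0, 0, 0]], [[0.07, -0.09, 0], [0, 0, 0]], [[0.07, -0.09, 0], [0, 0, 0]]]}}

```text
clock: 16.65
position: [0.4737, 0.2741, 0.1343]
ee_rot: [-1.352, 0.952, -0.956]
force: [-0.5, -0.6, -0.4]
width: 0.804
```

{"method": "arm_command", "body": {"plan": [[[0, 0, 0], [0, 0, 0]]]}}

```text
clock: 16.75
position: [0.4715, 0.2788, 0.1334]
ee_rot: [-1.353, 0.95, -0.95]
force: [0.2, 0.1, -0.1]
width: 0.8
```

```bash
python3 -c "
from h import *
st=observe();p=get_image('wrist');save(p,'w11',None,1.5)
go([.4268,.1738,.13],[.4268,.1738,.024])
print(blobw(p,proj(p,np.array([.4465,.3466,.036]),st),52,.036,st))
save(get_image('scene'),'s11',(110,150,260,290),4)
"
```

```text
clk 16.80 pos [0.471  0.28   0.1332] jaw 20.0 F [0.3381 0.0205 0.6662] w 0.800 tilt 0.03
 shift mm [ 84.7   3.1 -77.8] turn deg [ 0. -0. -0.]
 shift mm [ 84.8 109.1 -77.8] turn deg [ 0. -0. -0.]
[0.4463 0.3461 0.0396]
```

View pics/w11.png

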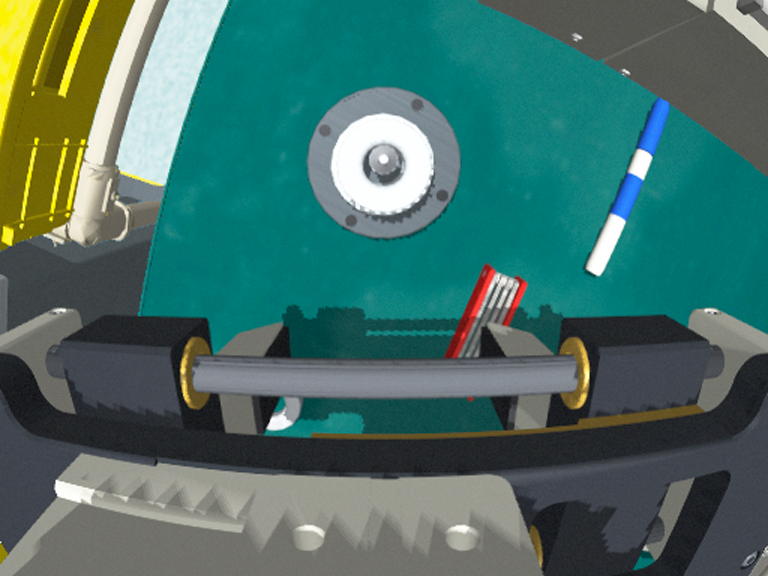

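View pics/s11.png

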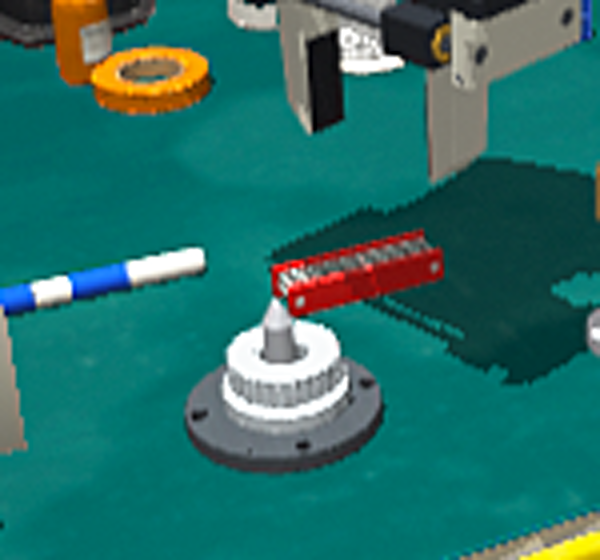

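{"method": "arm_command", "body": {"plan": [[[0.03, 0, -0.027], [0, 0, 0]], [[0.062, 0, -0.056], [0, 0, 0]], [[0.078, 0, -0.076], [0, 0, 0]], [[0.078, 0, -0.078], [0, 0, 0]], [[0.078, 0, -0.078], [0, 0, 0]]]}}

```text
clock: 17.35
position: [0.4242, 0.1808, 0.1332]
ee_rot: [-1.354, 0.948, -0.947]
force: [0.5, 0.9, 0.3]
width: 0.796
```

{"method": "arm_command", "body": {"plan": [[[0, 0, 0], [0, 0, 0]], [[0, 0, 0], [0, 0, 0]]]}}

```text
clock: 17.55
position: [0.425, 0.1812, 0.1331]
ee_rot: [-1.354, 0.947, -0.947]
force: [0.4, 0.5, 0.7]
width: 0.8
```

```bash
python3 -c "
from h import *
st=observe();p=get_image('wrist');save(p,'w12',None,1.5)
q=proj(p,np.array([.4268,.1738,.01]),st);print(q)
X=blobw(p,q,26,.010,st); print(X)
go([X[0],X[1],.05],[X[0],X[1],.024])
"
```

```text
[255.4273 197.544 ]
[0.4256 0.1743 0.0218]
clk 17.60 pos [0.4249 0.1809 0.1331] jaw 20.1 F [-1.0268 -0.4564 -0.419 ] w 0.799 tilt 0.02
 shift mm [ 6.4 83.1 -1.7] turn deg [-0.   0.1  0. ]
 shift mm [  6.4 109.1  -1.7] turn deg [-0.   0.1  0. ]
```

View pics/w12.png

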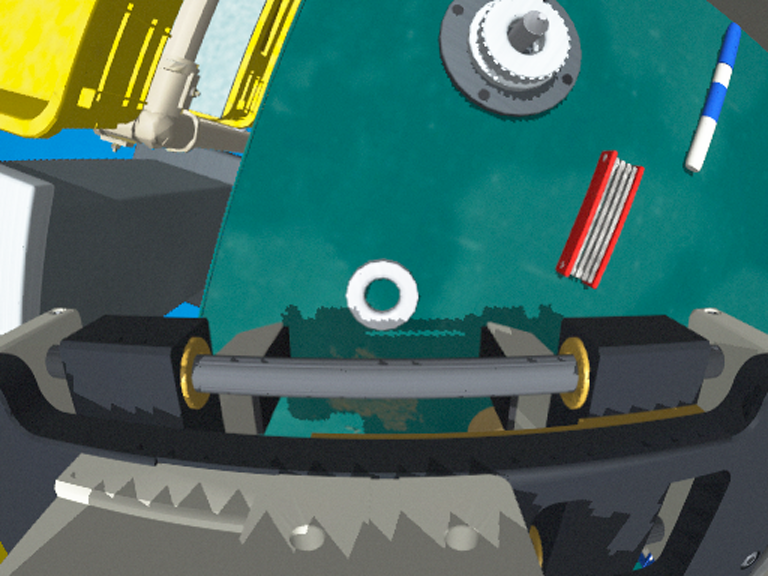

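{"method": "arm_command", "body": {"plan": [[[0.0055, 0.02, -0.0015], [0, 0, 0]], [[0.0055, 0.06, -0.0015], [0, 0, 0]], [[0.0055, 0.09, -0.0015], [0, 0, 0]], [[0.0055, 0.1, -0.0015], [0, 0, 0]], [[0.0055, 0.105, -0.0015], [0, 0, 0]]]}}

```text
clock: 18.1
position: [0.4248, 0.1742, 0.0274]
ee_rot: [-1.356, 0.949, -0.948]
force: [-0.1, 0.1, -0.5]
width: 0.798
```

{"method": "arm_command", "body": {"plan": [[[0, 0.002, 0], [0, 0, 0]], [[0, 0.002, 0], [0, 0, 0]], [[0, 0.002, 0], [0, 0, 0]]]}}

```text
clock: 18.4
position: [0.4257, 0.1746, 0.0272]
ee_rot: [-1.352, 0.948, -0.949]
force: [-0.1, 0.9, 0.4]
width: 0.802
```

```bash
python3 -c "
from h import *
go([.4256,.1748,.0235])
"
```

```text
clk 18.40 pos [0.4257 0.1746 0.0272] jaw 20.0 F [-0.0635  0.9294  0.375 ] w 0.802 tilt 0.11
 shift mm [-0.2  3.7 -0. ] turn deg [-0.1 -0.  -0. ]
```

{"method": "arm_command", "body": {"plan": [[[0, 0.003, 0], [0, 0, 0]], [[0, 0.003, 0], [0, 0, 0]]]}}

```text
clock: 18.6
position: [0.4251, 0.1743, 0.0234]
ee_rot: [-1.354, 0.948, -0.949]
force: [0.1, 0.1, -0.1]
width: 0.802
```

{"method": "arm_command", "body": {"plan": [[[0, 0, 0], [0, 0, 0]], [[0, 0, 0], [0, 0, 0]], [[0, 0, 0], [0, 0, 0]], [[0, 0, 0], [0, 0, 0]], [[0, 0, 0], [0, 0, 0]]], "fingers": 1}}

```text
clock: 19.1
position: [0.4251, 0.1741, 0.0232]
ee_rot: [-1.354, 0.949, -0.949]
force: [0.6, -0.5, 0.9]
width: 0.454
```

{"method": "arm_command", "body": {"plan": [[[0, 0, 0], [0, 0, 0]], [[0, 0, 0], [0, 0, 0]]]}}

```text
clock: 19.3
position: [0.425, 0.1742, 0.0232]
ee_rot: [-1.354, 0.949, -0.949]
force: [-0.2, -0.1, 0.7]
width: 0.454
```

```bash
python3 -c "
from h import *
go([.4256,.1748,.13])
"
```

```text
clk 19.30 pos [0.425  0.1742 0.0232] jaw 20.0 F [-0.1852 -0.064   0.7074] w 0.454 tilt 0.01
 shift mm [  -0.4 -106.8    0.7] turn deg [-0. -0. -0.]
```

{"method": "arm_command", "body": {"plan": [[[0, -0.02, 0], [0, 0, 0]], [[0, -0.06, 0], [0, 0, 0]], [[0, -0.1, 0], [0, 0, 0]], [[0, -0.107, 0], [0, 0, 0]], [[0, -0.107, 0], [0, 0, 0]]]}}

```text
clock: 19.8
position: [0.4256, 0.1747, 0.1312]
ee_rot: [-1.351, 0.947, -0.949]
force: [-0.4, -0.5, -1.4]
width: 0.454
```

{"method": "arm_command", "body": {"plan": [[[0, 0, 0], [0, 0, 0]]]}}

```text
clock: 19.9
position: [0.4244, 0.1741, 0.1293]
ee_rot: [-1.355, 0.949, -0.948]
force: [0.5, -0.6, -0.5]
width: 0.453
```

```bash
python3 -c "
from h import *
p=get_image('wrist');save(p,'w13',None,1.5)
for half in (25,18): print(held(p,.0132,.022,228,150,half=half))
go([.447,.3452,.13])
"
```

```text
(array([-0.0011, -0.0001]), 101, np.float64(0.00013052589533069092))
(array([-0.0011, -0.    ]), 73, np.float64(0.00011582100523083172))
clk 19.95 pos [0.4241 0.1739 0.129 ] jaw 20.0 F [-0.2606 -0.9616 -0.3972] w 0.449 tilt 0.12
 shift mm [-153.2   -1.2   80.1] turn deg [ 0.1 -0.   0. ]
```

View pics/w13.png

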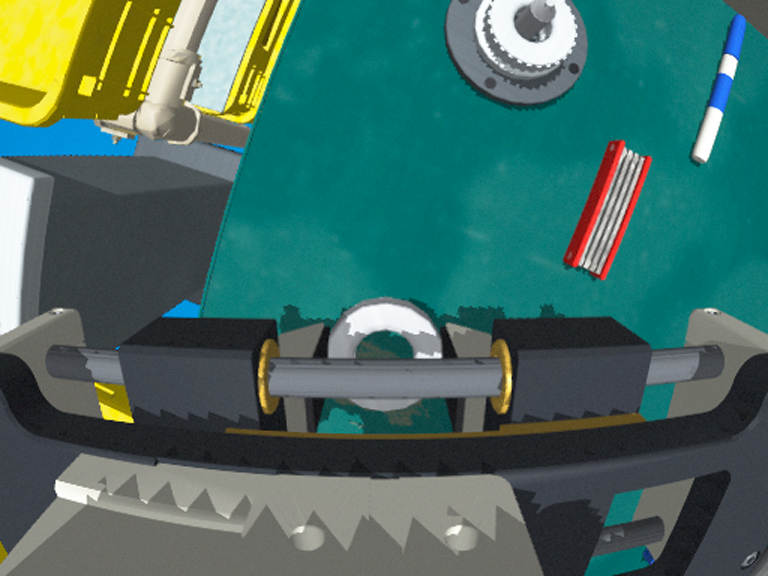

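{"method": "arm_command", "body": {"plan": [[[-0.035, 0, 0.018], [0, 0, 0]], [[-0.078, 0, 0.041], [0, 0, 0]], [[-0.12, 0, 0.063], [0, 0, 0]], [[-0.15, 0, 0.079], [0, 0, 0]], [[-0.153, 0, 0.08], [0, 0, 0]]]}}

```text
clock: 20.45
position: [0.4468, 0.3502, 0.1281]
ee_rot: [-1.357, 0.945, -0.943]
force: [-0.7, -0.5, -1.0]
width: 0.454
```

{"method": "arm_command", "body": {"plan": [[[0, 0, 0], [0, 0, 0]], [[0, 0.01, 0], [0, 0, 0]], [[0, 0.02, 0], [0, 0, 0]], [[0, 0.02, 0], [0, 0, 0]]]}}

```text
clock: 20.85
position: [0.4471, 0.3432, 0.1083]
ee_rot: [-1.357, 0.951, -0.95]
force: [0.2, -1.1, -0.3]
width: 0.452
```

```bash
python3 -c "
from h import *
go([.4469,.3454,.062],[.4469,.3454,.0595])
save(get_image('scene'),'s14',(110,150,260,290),4)
"
```

```text
clk 20.85 pos [0.4471 0.3432 0.1083] jaw 19.9 F [ 0.1502 -1.0674 -0.2569] w 0.452 tilt 0.20
 shift mm [-2.2 46.3  0.7] turn deg [ 0.2 -0.1  0.1]
 shift mm [-2.2 48.8  0.7] turn deg [ 0.2 -0.1  0.1]
```

View pics/s14.png

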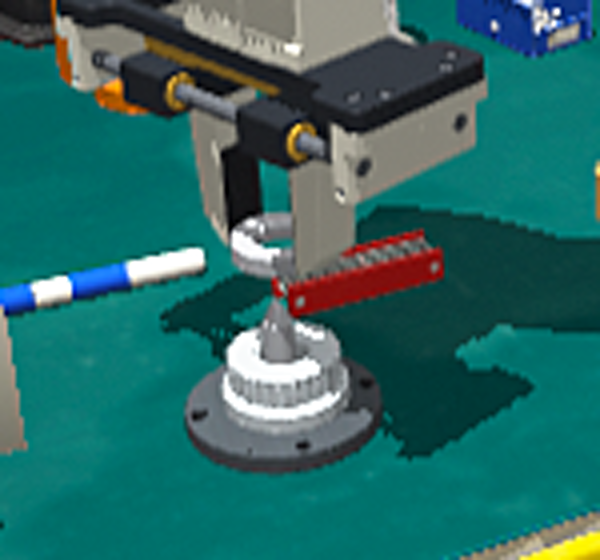

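{"method": "arm_command", "body": {"plan": [[[-0.001, 0, 0.0004], [0, 0, 0]], [[-0.001, 0.015, 0.0004], [0, 0, 0]], [[-0.001, 0.03, 0.0004], [0, 0, 0]], [[-0.001, 0.042, 0.0004], [0, 0, 0]], [[-0.001, 0.042, 0.0004], [0, 0, 0]]]}}

```text
clock: 21.4
position: [0.4473, 0.3458, 0.0671]
ee_rot: [-1.356, 0.949, -0.949]
force: [-0.0, -0.6, -1.1]
width: 0.452
```

```bash
python3 -c "
from h import *
go([.4469,.3454,.0595])
"
```

```text
clk 21.40 pos [0.4473 0.3458 0.0671] jaw 20.0 F [-0.0274 -0.6058 -1.0962] w 0.452 tilt 0.12
 shift mm [ 0.2  7.6 -0.5] turn deg [ 0.1 -0.   0. ]
```

{"method": "arm_command", "body": {"plan": [[[0, 0.003, -0.0003], [0, 0, 0]], [[0, 0.006, -0.0003], [0, 0, 0]], [[0, 0.0075, -0.0003], [0, 0, 0]], [[0, 0.0075, -0.0003], [0, 0, 0]], [[0, 0.0075, -0.0003], [0, 0, 0]]]}}

```text
clock: 21.9
position: [0.4478, 0.3463, 0.0609]
ee_rot: [-1.354, 0.949, -0.949]
force: [-0.0, -0.3, -1.0]
width: 0.451
```

```bash
python3 -c "
from h import *
go([.4469,.3454,.0593])
"
```

```text
clk 21.90 pos [0.4478 0.3463 0.0609] jaw 20.0 F [-0.0252 -0.2714 -1.0016] w 0.451 tilt 0.02
 shift mm [ 0.5  1.6 -1.2] turn deg [-0. -0. -0.]
```

{"method": "arm_command", "body": {"plan": [[[0.0004, 0.0008, -0.0007], [0, 0, 0]], [[0.0004, 0.0015, -0.0007], [0, 0, 0]], [[0.0004, 0.0015, -0.0007], [0, 0, 0]]]}}

```text
clock: 22.2
position: [0.4471, 0.3456, 0.0593]
ee_rot: [-1.354, 0.949, -0.949]
force: [0.4, -0.1, 0.8]
width: 0.452
```

```bash
python3 -c "
from h import *
go([.4469,.3454,.0593])
"
```

```text
clk 22.20 pos [0.4471 0.3456 0.0593] jaw 20.0 F [ 0.3833 -0.0598  0.7701] w 0.452 tilt 0.01
 shift mm [ 0.1 -0.  -0.3] turn deg [-0. -0. -0.]
```

{"method": "arm_command", "body": {"plan": [[[0, 0, 0], [0, 0, 0]], [[0, 0, 0], [0, 0, 0]], [[0, 0, 0], [0, 0, 0]], [[0, 0, 0], [0, 0, 0]]], "fingers": -0.35}}

```text
clock: 22.6
position: [0.4472, 0.3457, 0.0592]
ee_rot: [-1.354, 0.949, -0.949]
force: [-0.3, -0.3, 0.2]
width: 0.671
```

{"method": "arm_command", "body": {"plan": [[[0, -0.02, 0], [0, 0, 0]], [[0, -0.06, 0], [0, 0, 0]], [[0.03, -0.075, 0], [0, 0, 0]], [[0.07, -0.075, 0], [0, 0, 0]], [[0.07, -0.075, 0], [0, 0, 0]]]}}

```text
clock: 23.1
position: [0.4736, 0.2742, 0.1352]
ee_rot: [-1.352, 0.952, -0.956]
force: [0.5, -0.2, 0.1]
width: 0.673
```

{"method": "arm_command", "body": {"plan": [[[0, 0, 0], [0, 0, 0]]]}}

```text
clock: 23.2
position: [0.4714, 0.2789, 0.1344]
ee_rot: [-1.353, 0.95, -0.95]
force: [0.4, 0.3, -0.1]
width: 0.674
```

```bash
python3 -c "
from h import *
st=observe();p=get_image('wrist');save(p,'w15',(128,0,428,384),1.5)
go([.4165,.018,.14])
print(blobw(p,proj(p,np.array([.4465,.3466,.046]),st),45,.046,st))
save(get_image('scene'),'s15',(110,150,260,290),4)
"
```

```text
clk 23.25 pos [0.4709 0.2801 0.1342] jaw 20.0 F [ 0.7633  0.2895 -0.0165] w 0.677 tilt 0.03
 shift mm [ 227.8   -5.9 -140.6] turn deg [ 0. -0. -0.]
[0.4459 0.3469 0.0337]
```

View pics/w15.png

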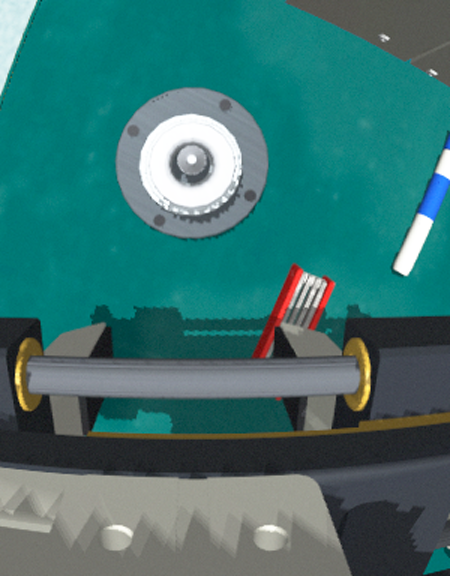

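View pics/s15.png

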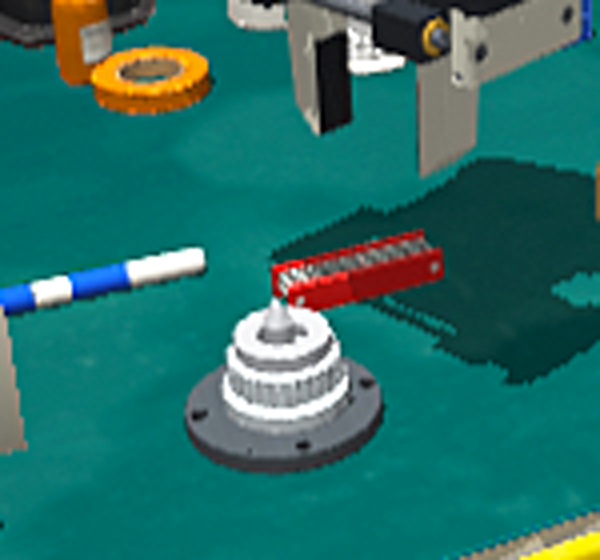

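{"method": "arm_command", "body": {"plan": [[[0.035, 0, -0.02], [0, 0, 0]], [[0.077, 0, -0.044], [0, 0, 0]], [[0.119, 0, -0.069], [0, 0, 0]], [[0.161, 0, -0.093], [0, 0, 0]], [[0.203, 0, -0.118], [0, 0, 0]]]}}

```text
clock: 23.8
position: [0.4291, 0.0484, 0.1341]
ee_rot: [-1.355, 0.947, -0.947]
force: [1.0, -0.3, 0.7]
width: 0.675
```

{"method": "arm_command", "body": {"plan": [[[0.035, -0.005, -0.02], [0, 0, 0]], [[0.04, -0.005, -0.022], [0, 0, 0]], [[0.04, -0.005, -0.022], [0, 0, 0]], [[0.04, -0.005, -0.022], [0, 0, 0]], [[0.04, -0.005, -0.022], [0, 0, 0]]]}}

```text
clock: 24.3
position: [0.4229, 0.0054, 0.139]
ee_rot: [-1.355, 0.947, -0.946]
force: [-0.4, 0.8, 0.2]
width: 0.672
```

```bash
python3 -c "
from h import *
st=observe();p=get_image('wrist');save(p,'w16',None,1.5)
q=proj(p,np.array([.4165,.018,.032]),st);print(q,proj(p,np.array([.4165,.018,.0]),st))
X=blobw(p,q,13,.032,st); print(X)
print(blobw(p,q,40,.032,st,lambda h:~((h[...,0]>75)&(h[...,0]<105)&(h[...,1]>85))))
go([X[0],X[1],.06],[X[0],X[1],.03])
"
```

```text
[254.5539 177.857 ] [254.7501 170.8385]
[0.4161 0.0178 0.0066]
[0.4156 0.0197 0.019 ]
clk 24.35 pos [0.4228 0.0052 0.139 ] jaw 20.1 F [-0.1733  0.2534 -0.4119] w 0.675 tilt 0.02
 shift mm [-14.1  79.   -2. ] turn deg [ 0.   0.1 -0. ]
 shift mm [-14.1 109.   -2. ] turn deg [ 0.   0.1 -0. ]
```

View pics/w16.png

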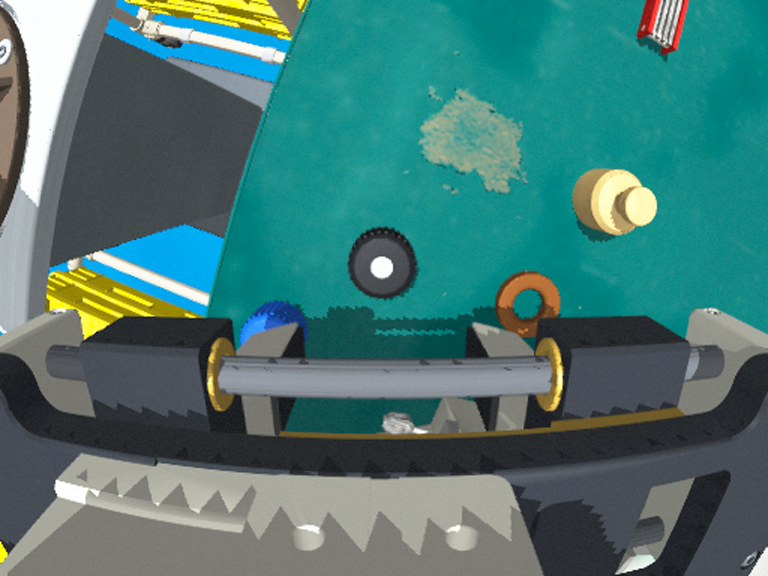

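{"method": "arm_command", "body": {"plan": [[[-0.014, 0, -0.002], [0, 0, 0]], [[-0.0143, 0.025, -0.002], [0, 0, 0]], [[-0.0143, 0.06, -0.002], [0, 0, 0]], [[-0.0143, 0.085, -0.002], [0, 0, 0]], [[-0.0143, 0.1, -0.002], [0, 0, 0]]]}}

```text
clock: 24.85
position: [0.4151, 0.0174, 0.0374]
ee_rot: [-1.357, 0.948, -0.946]
force: [-0.2, 0.0, 0.3]
width: 0.676
```

{"method": "arm_command", "body": {"plan": [[[0, 0.006, 0], [0, 0, 0]], [[0, 0.01, 0], [0, 0, 0]], [[0, 0.01, 0], [0, 0, 0]], [[0, 0.01, 0], [0, 0, 0]]]}}

```text
clock: 25.25
position: [0.4162, 0.0167, 0.0298]
ee_rot: [-1.353, 0.948, -0.949]
force: [0.8, -0.4, 0.5]
width: 0.674
```

```bash
python3 -c "
from h import *
go([.4161,.0178,.027])
"
```

```text
clk 25.25 pos [0.4162 0.0167 0.0298] jaw 20.0 F [ 0.7609 -0.3549  0.516 ] w 0.674 tilt 0.06
 shift mm [-1.1  2.8  0.3] turn deg [-0.1 -0.   0. ]
```

{"method": "arm_command", "body": {"plan": [[[-0.001, 0.002, 0], [0, 0, 0]], [[-0.001, 0.002, 0], [0, 0, 0]], [[-0.001, 0.002, 0], [0, 0, 0]]]}}

```text
clock: 25.55
position: [0.4155, 0.0174, 0.0274]
ee_rot: [-1.354, 0.948, -0.949]
force: [-0.5, -0.0, -0.3]
width: 0.671
```

{"method": "arm_command", "body": {"plan": [[[0, 0, 0], [0, 0, 0]], [[0, 0, 0], [0, 0, 0]], [[0, 0, 0], [0, 0, 0]], [[0, 0, 0], [0, 0, 0]], [[0, 0, 0], [0, 0, 0]]], "fingers": 1}}

```text
clock: 26.05
position: [0.4155, 0.0173, 0.0272]
ee_rot: [-1.354, 0.949, -0.949]
force: [-0.6, -0.1, -0.2]
width: 0.403
```

{"method": "arm_command", "body": {"plan": [[[0, 0, 0], [0, 0, 0]], [[0, 0, 0], [0, 0, 0]]]}}

```text
clock: 26.25
position: [0.4155, 0.0173, 0.0272]
ee_rot: [-1.354, 0.949, -0.949]
force: [0.6, 0.3, 1.4]
width: 0.401
```

```bash
python3 -c "
from h import *
go([.4161,.0178,.027])
"
```

```text
clk 26.25 pos [0.4155 0.0173 0.0272] jaw 20.0 F [0.6368 0.3368 1.4165] w 0.401 tilt 0.01
 shift mm [-0.2  0.2  0.7] turn deg [-0. -0. -0.]
```

{"method": "arm_command", "body": {"plan": [[[0, -0.02, 0], [0, 0, 0]], [[0, -0.06, 0], [0, 0, 0]], [[0, -0.1, 0], [0, 0, 0]], [[0, -0.113, 0], [0, 0, 0]], [[0, -0.113, 0], [0, 0, 0]]]}}

```text
clock: 26.75
position: [0.4166, 0.0177, 0.1419]
ee_rot: [-1.351, 0.946, -0.95]
force: [0.1, -0.5, -0.9]
width: 0.403
```

{"method": "arm_command", "body": {"plan": [[[0, 0, 0], [0, 0, 0]]]}}

```text
clock: 26.85
position: [0.4151, 0.0175, 0.1398]
ee_rot: [-1.354, 0.948, -0.948]
force: [0.0, -0.1, -1.5]
width: 0.4
```

```bash
python3 -c "
from h import *
p=get_image('wrist');save(p,'w17',None,1.5)
for half in (22,15): print(held(p,-.0048,.0193,228,150,half=half))
go([.4469,.3454,.14])
"
```

```text
(array([-0.0081, -0.    ]), 89, np.float64(0.00022089375073646583))
(array([-0.0082,  0.0001]), 61, np.float64(0.0001369503058840857))
clk 26.90 pos [0.4147 0.0174 0.1393] jaw 20.0 F [-0.2312 -0.2408 -0.3921] w 0.404 tilt 0.08
 shift mm [-297.2   -0.8  142.4] turn deg [ 0.1 -0.  -0. ]
```

View pics/w17.png

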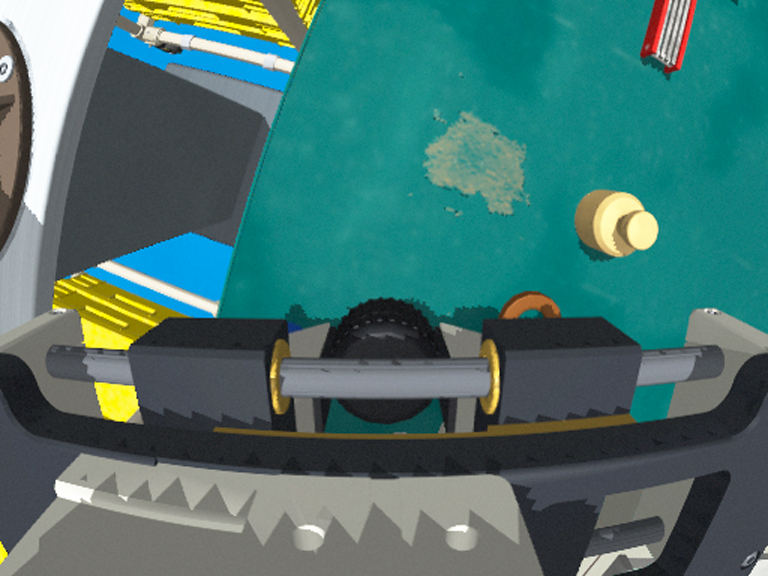

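```bash
python3 -c "
from h import *
p=get_image('wrist')
for ty in (.0272,.0252):
  for half in (22,15): print(held(p,ty,.0193,228,150,half=half))
"
```

```text
(array([ 0.0009, -0.    ]), 87, np.float64(0.00020329732623789593))
(array([0.0009, 0.0001]), 60, np.float64(0.0001716363019617674))
(array([ 0.0003, -0.    ]), 87, np.float64(0.00019833588684955994))
(array([0.0003, 0.0001]), 60, np.float64(0.0001706940384336754))
```

{"method": "arm_command", "body": {"plan": [[[-0.03, 0, 0.014], [0, 0, 0]], [[-0.074, 0, 0.035], [0, 0, 0]], [[-0.118, 0, 0.056], [0, 0, 0]], [[-0.162, 0, 0.077], [0, 0, 0]], [[-0.206, 0, 0.098], [0, 0, 0]]]}}

```text
clock: 27.45
position: [0.4364, 0.2459, 0.1388]
ee_rot: [-1.356, 0.95, -0.949]
force: [1.1, -0.9, -0.2]
width: 0.404
```

{"method": "arm_command", "body": {"plan": [[[-0.044, 0, 0.021], [0, 0, 0]], [[-0.08, 0, 0.038], [0, 0, 0]], [[-0.092, 0, 0.0435], [0, 0, 0]], [[-0.092, 0, 0.0435], [0, 0, 0]], [[-0.092, 0, 0.0435], [0, 0, 0]]]}}

```text
clock: 27.95
position: [0.4463, 0.3438, 0.139]
ee_rot: [-1.357, 0.95, -0.95]
force: [-0.1, -0.5, -0.9]
width: 0.398
```

{"method": "arm_command", "body": {"plan": [[[0, 0, 0], [0, 0, 0]], [[0, 0, 0], [0, 0, 0]]]}}

```text
clock: 28.15
position: [0.4468, 0.344, 0.1402]
ee_rot: [-1.354, 0.95, -0.95]
force: [0.5, -0.3, -0.3]
width: 0.404
```

```bash
python3 -c "
from h import *
go([.4463,.3464,.1],[.4463,.3464,.0735])
"
```

```text
clk 28.15 pos [0.4468 0.344  0.1402] jaw 19.8 F [ 0.5137 -0.3119 -0.3062] w 0.404 tilt 0.04
 shift mm [-2.5 40.2  0.3] turn deg [ 0.  -0.2  0. ]
 shift mm [-2.5 66.7  0.4] turn deg [ 0.  -0.2  0. ]
```

{"method": "arm_command", "body": {"plan": [[[-0.0022, 0, 0.0003], [0, 0, 0]], [[-0.0022, 0.015, 0.0003], [0, 0, 0]], [[-0.0022, 0.03, 0.0003], [0, 0, 0]], [[-0.0022, 0.035, 0.0003], [0, 0, 0]], [[-0.0022, 0.035, 0.0003], [0, 0, 0]]]}}

```text
clock: 28.65
position: [0.4458, 0.3474, 0.1048]
ee_rot: [-1.355, 0.949, -0.949]
force: [-0.4, 0.3, -0.5]
width: 0.401
```

{"method": "arm_command", "body": {"plan": [[[0, 0, 0], [0, 0, 0]], [[0, 0, 0], [0, 0, 0]]]}}

```text
clock: 28.85
position: [0.4465, 0.3481, 0.106]
ee_rot: [-1.353, 0.948, -0.949]
force: [-0.5, 0.0, -1.3]
width: 0.403
```

```bash
python3 -c "
from h import *
go([.4463,.3464,.0735])
save(get_image('scene'),'s18',(110,150,260,290),4);save(get_image('top'),'t18',(130,170,230,260),6)
"
```

```text
clk 28.85 pos [0.4465 0.3481 0.106 ] jaw 20.0 F [-0.5374  0.0063 -1.347 ] w 0.403 tilt 0.07
 shift mm [ 1.6 32.5 -0.9] turn deg [-0.1 -0.  -0. ]
```

View pics/s18.png

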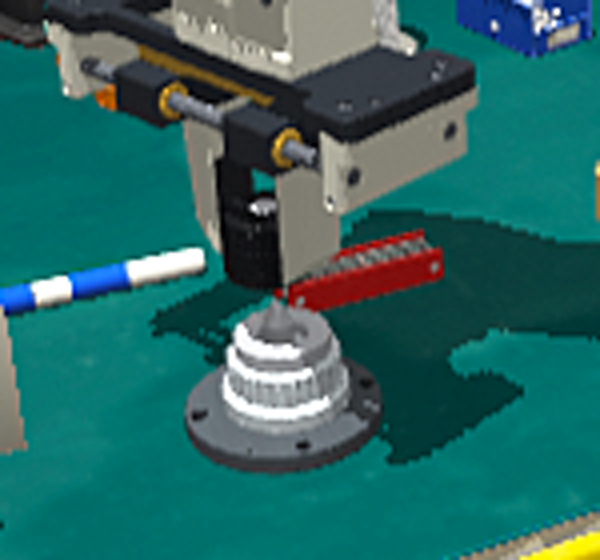

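{"method": "arm_command", "body": {"plan": [[[0, 0, 0], [0, 0, 0]], [[0, 0, 0], [0, 0, 0]], [[0, 0, 0], [0, 0, 0]]]}}

```text
clock: 29.25
position: [0.4461, 0.3479, 0.1053]
ee_rot: [-1.354, 0.949, -0.949]
force: [0.5, 0.3, -0.3]
width: 0.404
```

```bash
python3 -c "
from h import *
go([.4463,.3464,.0735])
"
```

```text
clk 29.25 pos [0.4461 0.3479 0.1053] jaw 20.0 F [ 0.5415  0.2867 -0.2754] w 0.404 tilt 0.01
 shift mm [ 1.5 31.8 -0.4] turn deg [-0. -0. -0.]
```

{"method": "arm_command", "body": {"plan": [[[0.0015, 0, -0.0003], [0, 0, 0]], [[0.0015, 0.008, -0.0003], [0, 0, 0]], [[0.0015, 0.015, -0.0003], [0, 0, 0]], [[0.0015, 0.018, -0.0003], [0, 0, 0]], [[0.0015, 0.018, -0.0003], [0, 0, 0]]]}}

```text
clock: 29.75
position: [0.4459, 0.3461, 0.0863]
ee_rot: [-1.356, 0.949, -0.949]
force: [-0.7, 0.5, 0.5]
width: 0.404
```

```bash
python3 -c "
from h import *
go([.4463,.3464,.0735])
"
```

```text
clk 29.75 pos [0.4459 0.3461 0.0863] jaw 20.0 F [-0.7373  0.4874  0.4949] w 0.404 tilt 0.08
 shift mm [-0.2 12.8  0.5] turn deg [ 0.1 -0.   0. ]
```

Underside is now at ~59 mm, past the tip with no force; continue.

{"method": "arm_command", "body": {"plan": [[[0, 0.004, 0], [0, 0, 0]], [[0, 0.008, 0], [0, 0, 0]], [[0, 0.01, 0], [0, 0, 0]], [[0, 0.0115, 0], [0, 0, 0]], [[0, 0.0115, 0], [0, 0, 0]]]}}

```text
clock: 30.25
position: [0.4463, 0.3463, 0.0755]
ee_rot: [-1.354, 0.949, -0.949]
force: [0.2, -1.1, -0.9]
width: 0.404
```

{"method": "arm_command", "body": {"plan": [[[0, 0, 0], [0, 0, 0]], [[0, 0, 0], [0, 0, 0]]]}}

```text
clock: 30.45
position: [0.4464, 0.3464, 0.0758]
ee_rot: [-1.354, 0.949, -0.949]
force: [0.6, -0.5, -0.3]
width: 0.401
```

```bash
python3 -c "
from h import *
go([.4463,.3464,.0734])
save(get_image('scene'),'s19',(110,150,260,290),4)
"
```

```text
clk 30.45 pos [0.4464 0.3464 0.0758] jaw 20.0 F [ 0.5523 -0.5345 -0.2861] w 0.401 tilt 0.02
 shift mm [ 0.   2.4 -0.1] turn deg [-0. -0. -0.]
```

View pics/s19.png

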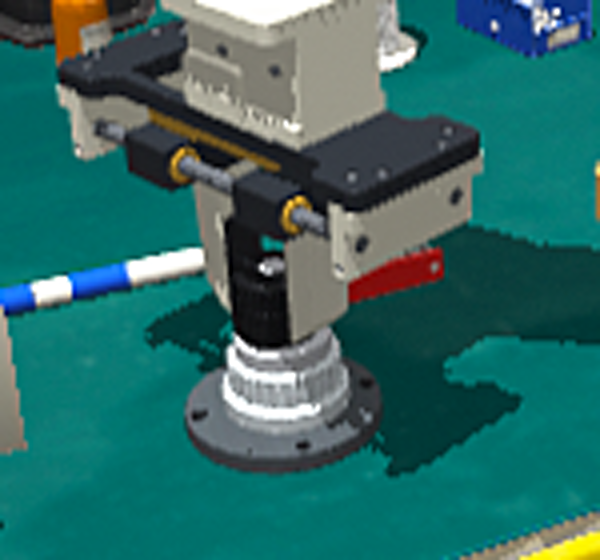

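{"method": "arm_command", "body": {"plan": [[[0, 0.001, 0], [0, 0, 0]], [[0, 0.002, 0], [0, 0, 0]], [[0, 0.0023, 0], [0, 0, 0]], [[0, 0.0023, 0], [0, 0, 0]]]}}

```text
clock: 30.9
position: [0.4464, 0.3463, 0.0734]
ee_rot: [-1.354, 0.949, -0.949]
force: [0.0, -0.1, -0.2]
width: 0.396
```

```bash
python3 -c "
from h import *
go([.4463,.3464,.0734])
"
```

```text
clk 30.90 pos [0.4464 0.3463 0.0734] jaw 20.0 F [ 0.0356 -0.1347 -0.2416] w 0.396 tilt 0.00
 shift mm [-0.1 -0.  -0. ] turn deg [ 0. -0.  0.]
```

Release and rise away.

{"method": "arm_command", "body": {"plan": [[[0, 0, 0], [0, 0, 0]], [[0, 0, 0], [0, 0, 0]], [[0, 0, 0], [0, 0, 0]], [[0, 0, 0], [0, 0, 0]]], "fingers": -0.5}}

```text
clock: 31.3
position: [0.4464, 0.3464, 0.0735]
ee_rot: [-1.354, 0.949, -0.949]
force: [0.3, -0.6, -0.7]
width: 0.696
```

{"method": "arm_command", "body": {"plan": [[[0, -0.02, 0], [0, 0, 0]], [[0, -0.06, 0], [0, 0, 0]], [[0.03, -0.075, 0], [0, 0, 0]], [[0.07, -0.075, 0], [0, 0, 0]], [[0.07, -0.075, 0], [0, 0, 0]]]}}

```text
clock: 31.8
position: [0.4728, 0.275, 0.1495]
ee_rot: [-1.352, 0.952, -0.956]
force: [0.7, -0.2, -1.1]
width: 0.752
```

{"method": "arm_command", "body": {"plan": [[[0, 0, 0], [0, 0, 0]], [[0, 0, 0], [0, 0, 0]], [[0, 0, 0], [0, 0, 0]], [[0, 0, 0], [0, 0, 0]]]}}

```text
clock: 32.2
position: [0.4698, 0.2815, 0.1481]
ee_rot: [-1.355, 0.948, -0.947]
force: [-1.1, 0.5, -0.3]
width: 0.748
```

```bash
python3 -c "
from h import *
st=observe();p=get_image('wrist');save(p,'w20',(100,0,428,384),1.5)
go([.4465,.3466,.14])
q=proj(p,np.array([.4465,.3466,.078]),st);print(q,blobw(p,q,20,.078,st))
a=get_image('scene');save(a,'s20',(110,150,310,290),4)
b=get_image('top');save(b,'t20',(130,100,330,260),4)
print(proj(a,np.array([.4465,.3466,.078])),proj(b,np.array([.4465,.3466,.078])))
"
```

```text
clk 32.25 pos [0.4699 0.2813 0.1482] jaw 20.1 F [-0.5742 -0.1699  0.1791] w 0.749 tilt 0.02
 shift mm [-69.4   8.2   0.4] turn deg [ 0.   0.1 -0. ]
[257.3358 110.2995] [0.4459 0.3465 0.0066]
[177.7671 216.7627] [170.731  215.5659]
```

View pics/w20.png

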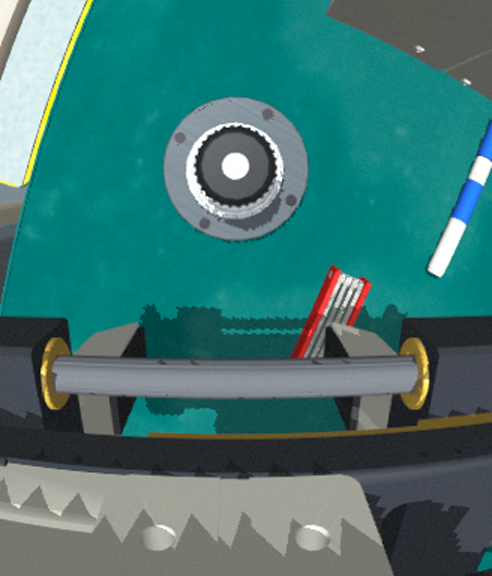

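View pics/s20.png

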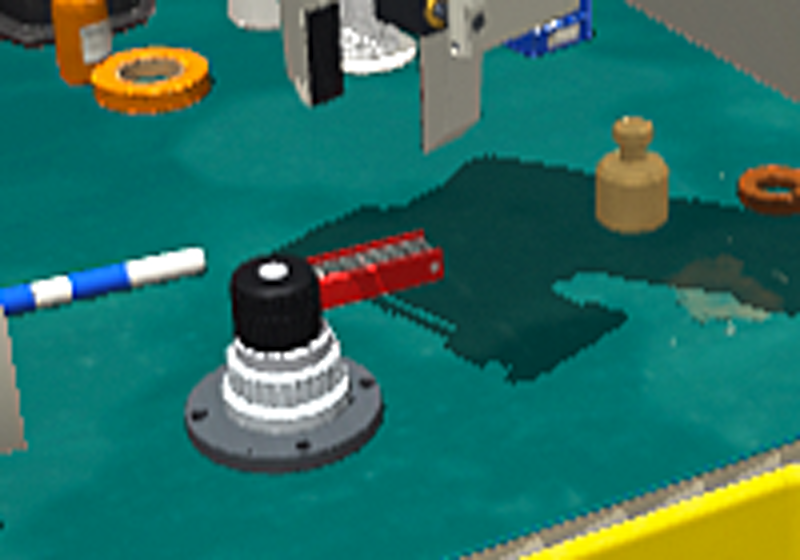

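View pics/t20.png

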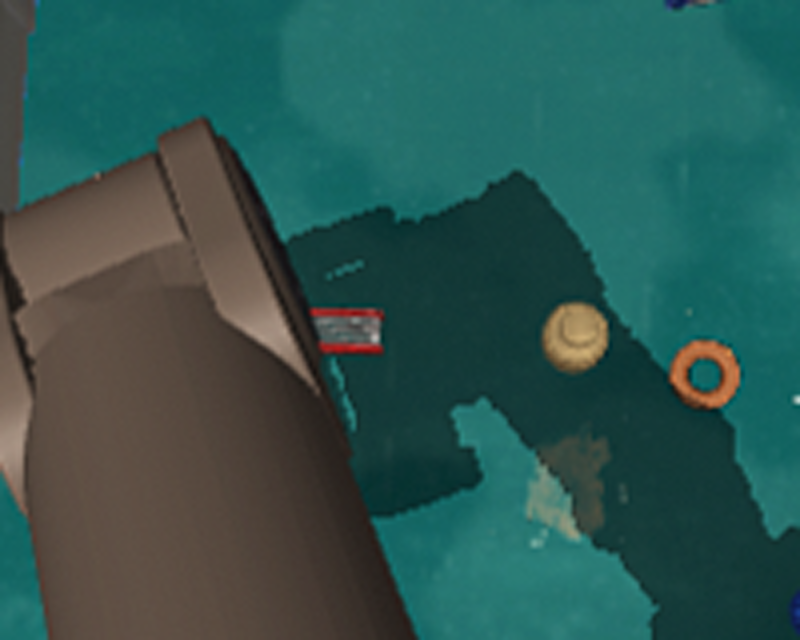

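```bash
python3 -c "
from cell import *
print(sign_off())"
```

```text
the job is handed in; nothing more can be done
None
```

The belt idler is assembled on the stand in the right order: wide flange, pulley, narrow flange, then cap. I handed the job in at about 32 s of the 96 s allowed; `sign_off()` gave no verdict.

- **Placing:** Each part was lowered until its underside reached seated height, going by the gripper height, and then let go. The wrist force never rose above about 2 N.
- **Centring:** After each release I checked the part with the wrist camera. By that measurement all four parts, including the cap's top disc, lie within about 1 mm of the post axis.
- **Height:** In the scene camera the cap's top is within about 1 pixel (2 mm) of its expected place. The stack looks flat and upright.
- **Bystanders:** The weight, hex key holder, marker, brown ring and blue cap were not touched. The marker, holder, weight and ring look unmoved in the last pictures; only the edge of the blue cap shows there.
- **Disagreements:** The reported grip widths came out about 3 mm under the part diameters every time, which looks like a constant offset. The top camera read about 1 mm off the wrist camera, so I used the wrist values. In the last top picture the arm hid the stand, so the top camera could not confirm the final stack.

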